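# Make the sesame mill ready and start it

## Task

Get the sesame mill ready to grind: first stand the small square dish in the low-rimmed tray in front of the mill, then slide the tall narrow sleeve down over the upright drive shaft until it rests on the motor housing, and the wide, lower grinding ring down over the shaft until it sits on the sleeve; lower both gently, do not let them drop down the shaft. Only when all three are in place, squeeze the trigger of the black upright grip fully, hold it briefly and let it spring back. Leave the other things on the worktop where they stand.

Things in the scene. Friction and masses are not known exactly. Their poses are not given: they have to be found in the camera images.
- mill: Sesame mill, fixed. Origin on the worktop under the rear part of its grey L-shaped base (12 mm thick; x -60..60, y -120..115 mm); the forward part (x -175..-50, y 0..115 mm) carries the tray. White motor housing, 76 mm diameter, at (0, 60) mm; a chute from it ends at x -77 mm, 54 mm high; black upright grip at (0, -85) mm
- mill_shoulder (a point): Point on the axis of the upright steel drive shaft, on the flat top of the motor housing (55 mm above the worktop), where the sleeve comes to rest; z up, axes as the mill. The shaft is 24 mm in diameter and 80 mm tall above this point, then tapers over 12 mm more to a 9 mm wide nose (top 92 mm above this point)
- mill_tray (a point): Middle of the floor of the tray in front of the mill (12 mm above the worktop), axes as the mill. The tray is 90 x 90 mm inside, its metal rim 5 mm high
- mill_squeeze (a point): Squeeze point of the grip, 116 mm above the worktop, axes as the mill; close the fingers along x. Fixed black post 24 (x) x 34 mm: back face 18 mm to +x of here, top 19 mm above. Steel trigger blade in front, 24 mm wide, hinged at its foot 71 mm below, top 13 mm above: its front face is 33 mm to -x of here when free, 18 mm when fully squeezed
- trigger (a joint): Trigger angle in rad: 0 free (leaning out to the mill's -x), 0.2 fully squeezed (upright against the post). Spring: about 6 N free to 11 N squeezed, at the squeeze point
- sleeve: Tall narrow steel tube standing upright, 44 mm outside diameter, 60 mm high, bore 27 mm right through; origin at the centre of its underside, z along its axis. When it is seated, 32 mm of the shaft and nose stand out above its top: grip it near the top so that the hand clears them
- grind_ring: Wide low steel ring standing flat, 60 mm outside diameter, 45 mm high, bore 27 mm right through; origin at the centre of its underside, z along its axis. Seated on the sleeve its underside is 60 mm above mill_shoulder and its top 13 mm above the nose of the shaft
- small_dish: Small square beige glazed dish with a little green garnish in it (for the sesame to fall on), open at the top, 61 x 61 mm at the rim, 52 mm at the foot, 30 mm high, walls flaring; origin at the centre of its underside, z up, sides along its x and y
- shaker: Bystander: salt shaker with grey domed top, 44 mm in diameter, 90 mm high; origin under its centre
- seed_jar: Bystander: glass jar with grey screw lid, 54 mm in diameter, 85 mm high; origin under its centre
- tape_roll: Bystander: roll of paper tape lying flat, 97 mm in diameter, 25 mm high; origin under its centre
- pot_lid: Bystander: black teapot lid with a small knob, 67 mm in diameter, 24 mm high; origin under its centre

How it is judged:
On the way, in this order (a step that is already met when the one before it is completed fails the run):
1. the small dish stands in the tray (horizontal distance between small_dish and mill_tray below 0.02 m and z of small_dish in the frame of mill_tray between -0.004 and 0.004 m and angle between small_dish's own z axis and vertical below 0.08 rad), for 0.2 s.
2. the sleeve sits on the motor housing, over the shaft (horizontal distance between sleeve and mill_shoulder below 0.004 m and z of sleeve in the frame of mill_shoulder between -0.004 and 0.004 m and angle between sleeve's own z axis and vertical below 0.06 rad), for 0.2 s.
3. the grinding ring sits on the sleeve, over the shaft (horizontal distance between grind_ring and mill_shoulder below 0.004 m and z of grind_ring in the frame of mill_shoulder between 0.055 and 0.065 m and angle between grind_ring's own z axis and vertical below 0.06 rad), for 0.2 s.
4. the trigger is squeezed to at least 0.15 rad (value of joint trigger above 0.15 rad), for 0.2 s.
At the end, for the whole second after the job is handed in: The dish stands upright on the tray's floor, within 20 mm of its middle; the sleeve stands on the motor housing and the grinding ring on the sleeve, both on the shaft axis within 4 mm, fully down within 4 mm (ring 5 mm) and level within 0.06 rad; the trigger is back below 0.03 rad; all at rest (all of step 1 and all of step 2 and all of step 3 and value of joint trigger below 0.03 rad and linear speed of each of small_dish, sleeve, grind_ring below 0.02 m/s); the robot touches nothing.
It fails at once if the trigger is squeezed (over 0.08 rad) while dish, sleeve or ring is not in place (value of joint trigger above 0.08 rad and not (horizontal distance between small_dish and mill_tray below 0.02 m and z of small_dish in the frame of mill_tray between -0.004 and 0.004 m and angle between small_dish's own z axis and vertical below 0.08 rad and horizontal distance between each of sleeve, grind_ring and mill_shoulder below 0.004 m and z of sleeve in the frame of mill_shoulder between -0.004 and 0.004 m and angle between each of sleeve, grind_ring's own z axis and vertical below 0.06 rad and z of grind_ring in the frame of mill_shoulder between 0.055 and 0.065 m)).
It fails at once if the sleeve or the ring drops down the shaft (faster than 0.6 m/s) ((horizontal distance between sleeve and mill_shoulder below 0.01 m and z of sleeve in the frame of mill_shoulder below 0.09 m and linear speed of sleeve above 0.6 m/s) or (horizontal distance between grind_ring and mill_shoulder below 0.01 m and z of grind_ring in the frame of mill_shoulder below 0.09 m and linear speed of grind_ring above 0.6 m/s)).
It fails at once if the salt shaker, glass jar, tape roll or black lid is pushed more than 30 mm or tipped over (distance of any of shaker, seed_jar, tape_roll, pot_lid from where it was at the start of the episode above 0.03 m or angle between any of shaker, seed_jar, tape_roll, pot_lid's own z axis and vertical above 0.5 rad).
It also fails if it takes over 72 s, if anything falls off the work surface, if the arm or the gripper's body presses on something with over 40 N, if the wrist force passes 120 N, or if a joint passes its speed limit or range.

## Robot

A 6-joint arm with a two-finger parallel gripper is mounted at the origin on a cart in front of the work surface, level with it; the furniture and walls round the work are solid. World frame = base frame: x ahead of the robot, y to its left, z up, the work surface at z = 0. Lengths are in m, angles in rad, forces in N, time in s.
With the tool pointing down it reaches from about 0.25 to 0.725 m from the base axis. Payload 4 kg.
Tool frame: the origin (TCP) lies at the very end of the fingers, on their centre line; the grasp point (between the pads) lies 19 mm behind it (bot.pinch_z is the distance from the TCP to the grasp point, in m); z points along the fingers, x is the direction in which the jaws open and shut, and the axes are right-handed (so a half turn about z gives the same grasp; the last joint's range is limited). The gripper opens to 85 mm and grips with 20 to 120 N. Pads are 22 mm wide; open, the fingers measure 114 mm over their backs; the gripper's body (76 mm by 85 mm) begins 54 mm behind the grasp point. The pads swing forward as they close: fully open they stand 13 mm farther back than shut.
Start: joints at [-1.167, 0.241, 0.005, 1.335, 0, 1.571], TCP at [0.196, -0.46, 0.231] pointing down, gripper open.
Joint ranges: [-2.72, 2.72], [-1.05, 1.87], [-1.09, 1.28], [-1.99, 2.15], [-1.42, 1.44], [-3.14, 3.14]. Speed limits (rad/s): [2.79, 2.79, 3.14, 3.14, 3.14, 3.14].

## Interface

Orientations are given as a unit quaternion [x, y, z, w].
In Python, from workcell import bot gives the robot as it stands. The module is installed in compiled form; this text tells all that it offers.
- The arm moves only by the shell command python3 -m inch 'ROWS'. ROWS is JSON, a list of rows, each a list of 7 numbers: the shift along the tool's x, y, z scaled (see below), then the turn, a rotation vector about the tool's x, y, z scaled (see below), then the gripper command: -1 is fully open, 1 is shut, values between are in proportion. In form: [[x, y, z, wx, wy, wz, gripper], ...]. A call has exactly 8 rows; each row shifts and turns the commanded pose from where the row before left it, along the tool's axes as they then stand; what a row does not reach is not made up. The controller multiplies each number of a shift by 2.5 cm and each number of a turn by 180 degrees. A row lasts 1/10 s, in which the tool goes at most 50 mm and 8.59 degrees, less where a joint would pass 70% of its speed; a pose out of reach is approached as far as the arm can. A call with a number of a shift or a turn outside -1 to 1 is refused whole. A call with a gripper value outside its range is refused whole. The fingers move at their own pace and stop on an object; the grip force is fixed at half the most. Time passes only in rows, so rows that do not move let the fingers close, or fill a call up. It gives the time, the measured TCP pose, the force and the opening at its end, in the units of the state.
- bot.get_obs(): the state, without advancing time (a new reading comes with each control period).
- bot.camera(name): name is "scene" or "side" or "wrist"; returns (picture, depth): 400x640x3 uint8, blue, green, red; 400x640 float32, m along the optical axis (not along the pixel's ray), 0 where there is no reading.
- bot.get_calibration(name): a dict with "vfov" (degrees; the focal length in pixels is half the picture's height over the tangent of half this angle, whatever the lens; pixels are square), "cx", "cy" (the principal point, pixels), "dist_coeffs" ([k1, k2, p1, p2, k3] as OpenCV has them; the pictures are not rectified), "R" (3x3) and "t" (3): a world point X has camera coordinates R X + t. Camera axes: x right, y down, z forward; pixel columns grow to the right and rows downward; lengths in m; the calibration is good to about 2 mm. A picture is of the moment at which its call begins: read the wrist's pose just before it. get_calibration takes no time and is no camera call; for the wrist camera it gives the pose at the moment of the call.
- bot.job_done(): hands the job in, once; it reports no verdict.
The state is a dict: "clock": time; "joint_pos": joint angles; "joint_vel": joint speeds; "tau": joint torques, N m; "eef_pos": TCP position; "tool_rot": TCP orientation; "ft_force": force on the tool from outside, world axes, zero at the start; "ft_torque": the same for the moment, N m; "grip_width": finger opening in m.
Only numpy, scipy, OpenCV 4.12 (cv2) and the standard library are available. Lean on these libraries where they do the work, as an engineer would, in place of code of your own. Each camera call takes 0.05 s, during which the arm holds its last target.

## Working session

There is one attempt and no reset: what is moved stays moved. The work goes in short steps, Python scripts to look and compute and a shell command to move; the robot and the scene stay as the last step left them, time stands still between calls to the robot, and variables do not carry over. Pictures are saved under pics/ and viewed, and the job is handed in when it is done.

```bash
mkdir -p pics; ls; python3 - <<'E'
from workcell import bot
import cv2,numpy as np
print(bot.get_obs()); print(bot.pinch_z)
for n in ["scene","side","wrist"]:
    c=bot.get_calibration(n); print(n,c)
    p,d=bot.camera(n); cv2.imwrite(f"pics/{n}0.png",p); np.save(f"pics/{n}0.npy",d)
E
```

```text
pics
{'clock': 0.0, 'joint_pos': array([-1.16699290e+00,  2.41456532e-01,  3.74010171e-03,  1.33520864e+00,
       -4.01828363e-05,  1.57074798e+00]), 'joint_vel': array([ 0.0001104 , -0.00153954,  0.0001068 , -0.00083041,  0.00212325,
        0.00020597]), 'tau': array([-3.65528194e-04, -3.72318256e+01,  2.52407330e+01,  1.69107638e-02,
       -2.75762142e-05, -1.07857691e-06]), 'eef_pos': array([ 0.19620114, -0.45921333,  0.23039727]), 'tool_rot': array([ 8.34554259e-01, -5.50924727e-01, -8.99316989e-04, -5.69664644e-04]), 'ft_force': array([ 0.73030161, -0.28987003,  0.04354759]), 'ft_torque': array([-0.0371349 , -0.04202477,  0.01979041]), 'grip_width': 0.08494260221389223}
0.0187
scene {'vfov': 51.172584107762894, 'cx': 312.56979562658734, 'cy': 203.09383241727068, 'dist_coeffs': array([-0.04180069,  0.        ,  0.        ,  0.        ,  0.        ]), 'R': array([[-0.69805555, -0.71596927, -0.01031778],
       [-0.52389101,  0.52049975, -0.67425382],
       [ 0.48811542, -0.46526123, -0.7384276 ]]), 't': array([0.48521499, 0.30953698, 0.98104267])}
side {'vfov': 54.127749739336814, 'cx': 324.4363392945555, 'cy': 202.3873373640562, 'dist_coeffs': array([-0.06446197,  0.        ,  0.        ,  0.        ,  0.        ]), 'R': array([[-0.96553162, -0.26008647,  0.01018415],
       [-0.15857463,  0.55675587, -0.8153999 ],
       [ 0.2064044 , -0.78890933, -0.57880851]]), 't': array([0.56430139, 0.11725586, 1.12135736])}
wrist {'vfov': 69.60115400936338, 'cx': 322.52682129523845, 'cy': 203.8720063237541, 'dist_coeffs': array([-0.05369034,  0.        ,  0.        ,  0.        ,  0.        ]), 'R': array([[ 0.39210345, -0.91992025, -0.0012694 ],
       [-0.88141656, -0.37608611,  0.28576928],
       [-0.26336235, -0.11093225, -0.95829761]]), 't': array([-0.4996223 , -0.03628725,  0.37899705])}
```

View pics/scene0.png

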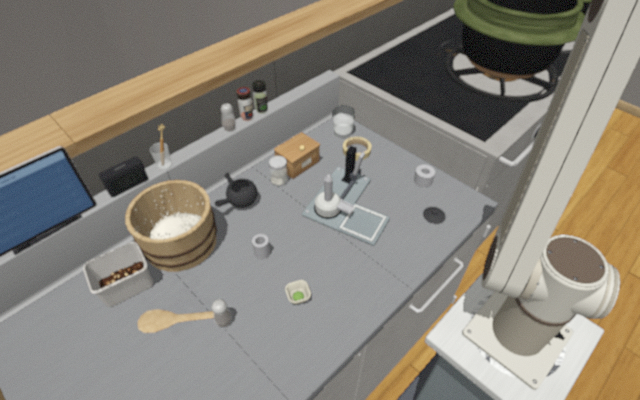

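View pics/side0.png

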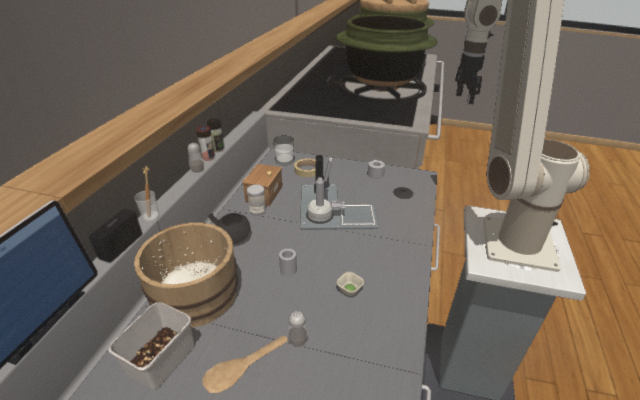

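View pics/wrist0.png

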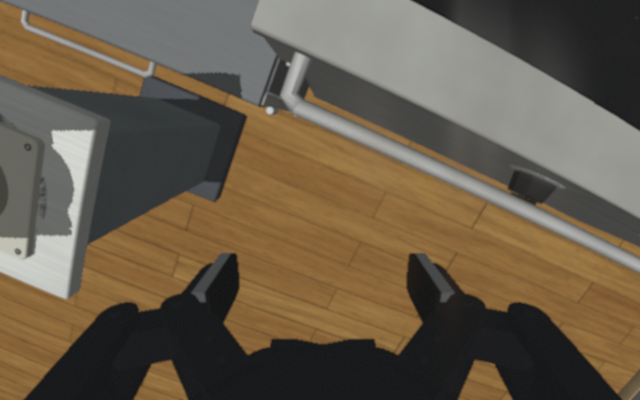

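The scene view shows the sleeve at about (261,246), the ring at (424,176), the dish at (297,293), the mill shaft at (328,188) and the tray at (363,222). The shaker is at (221,313), the jar at (278,170), the lid at (434,215) and the tape roll at (357,148). The side view agrees with these. Next I'll measure them.

```bash
cat > h.py <<'E'
import numpy as np,cv2
from workcell import bot
def K(c):
    f=200/np.tan(np.radians(c['vfov'])/2); return np.array([[f,0,c['cx']],[0,f,c['cy']],[0,0,1.]])
def cloud(c,d):
    u,v=np.meshgrid(np.arange(640.),np.arange(400.))
    n=cv2.undistortPoints(np.stack([u,v],-1).reshape(-1,1,2),K(c),c['dist_coeffs']).reshape(400,640,2)
    P=np.dstack([n,np.ones((400,640))])*d[...,None]
    W=(P-c['t'])@c['R']
    W[d==0]=np.nan
    return W
def proj(c,X):
    return cv2.projectPoints(np.atleast_2d(np.array(X,float)),cv2.Rodrigues(c['R'])[0],c['t'],K(c),c['dist_coeffs'])[0].reshape(-1,2)
E
python3 - <<'E'
from h import *
for n,pts in [("scene",dict(sleeve=(261,238),ring=(425,170),dish=(297,293),tray=(363,222),shafttop=(328,180),shaker=(220,305),jar=(278,160),lid=(434,213),tape=(357,140),grip=(350,150),wk=(240,340))),
 ("side",dict(sleeve=(288,255),ring=(376,165),dish=(350,285),tray=(358,215),shafttop=(320,180),shaker=(297,318),jar=(257,190),lid=(403,192),tape=(300,165),wk=(330,320)))]:
    c=bot.get_calibration(n); d=np.load(f"pics/{n}0.npy"); p=cv2.imread(f"pics/{n}0.png"); W=cloud(c,d)
    np.save(f"pics/{n}W.npy",W)
    for k,(u,v) in pts.items(): print(n,k,np.round(W[v,u],4))
c=p=None
p=cv2.imread("pics/scene0.png"); cv2.imwrite("pics/s1.png",cv2.resize(p[120:330,200:450],None,fx=3.2,fy=2.8,interpolation=3)[:600,:800])
p=cv2.imread("pics/side0.png"); cv2.imwrite("pics/s2.png",cv2.resize(p[140:350,220:450],None,fx=2.8,fy=2.8,interpolation=3))
E
```

```text
scene sleeve [0.6175 0.2687 0.0475]
scene ring [ 0.4708 -0.2779  0.0338]
scene dish [0.4426 0.3007 0.0119]
scene tray [0.4801 0.0061 0.0098]
scene shafttop [0.5822 0.0492 0.1382]
scene shaker [0.5087 0.4743 0.0865]
scene jar [0.7891 0.055  0.0842]
scene lid [ 0.3521 -0.1606  0.0187]
scene tape [ 0.7332 -0.252   0.0185]
scene grip [ 0.6295 -0.0925  0.1315]
scene wk [ 0.452   0.477  -0.0046]
side sleeve [0.6101 0.2687 0.0417]
side ring [ 0.466  -0.2813  0.0281]
side dish [0.4384 0.2981 0.01  ]
side tray [0.4753 0.0068 0.0082]
side shafttop [0.5844 0.0543 0.1454]
side shaker [0.5113 0.4888 0.0907]
side jar [0.7783 0.0671 0.0842]
side lid [ 0.3534 -0.1555  0.0117]
side tape [ 0.7453 -0.2447  0.0037]
side wk [0.4612 0.4085 0.002 ]
```

View pics/s1.png

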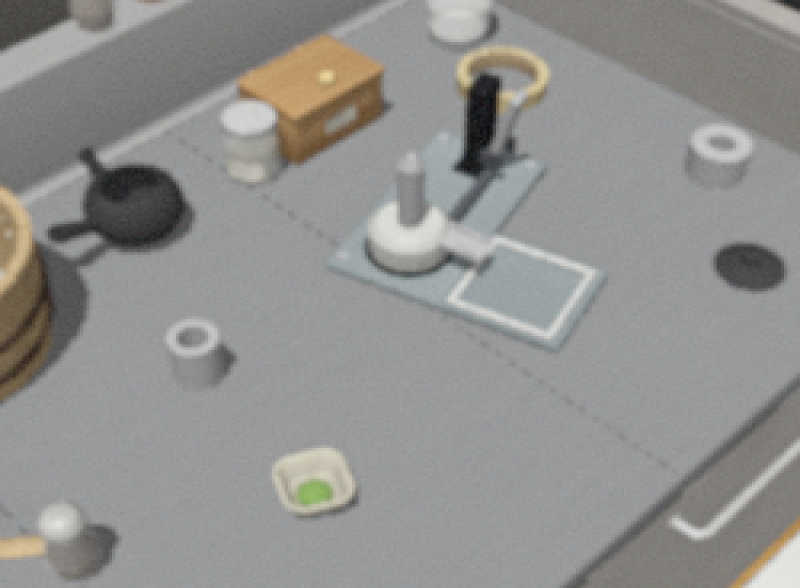

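View pics/s2.png

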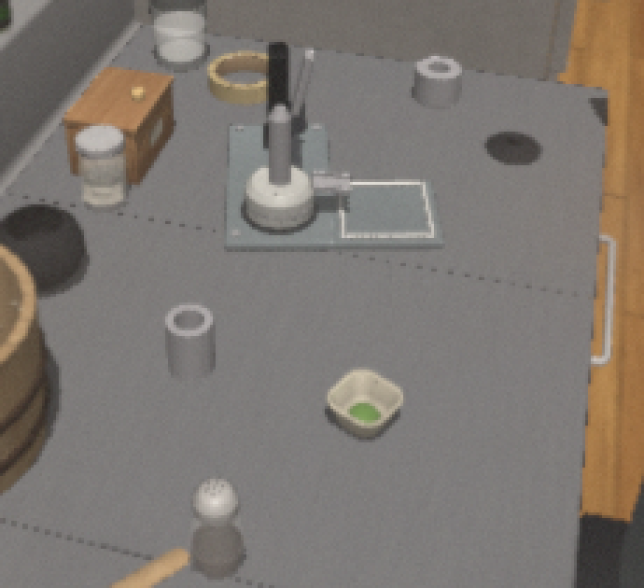

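```bash
python3 - <<'E'
from h import *
from scipy.optimize import least_squares
def circ(P,r):
    f=lambda q: np.hypot(P[:,0]-q[0],P[:,1]-q[1])-r
    s=least_squares(f,P[:,:2].mean(0)+[0.0,0],loss='soft_l1',f_scale=.002); return s.x,np.abs(f(s.x)).mean(),len(P)
for n in ["scene","side"]:
    W=np.load(f"pics/{n}W.npy").reshape(-1,3)
    cam=(-np.array(bot.get_calibration(n)['R']).T@bot.get_calibration(n)['t'])
    def sel(c,r,z0,z1):
        m=(np.hypot(W[:,0]-c[0],W[:,1]-c[1])<r)&(W[:,2]>z0)&(W[:,2]<z1); return W[m]
    print(n,"cam",cam)
    for nm,c,r,R,z0,z1 in [("shaft",(.585,.05),.03,.012,.068,.13),("housing",(.585,.05),.06,.038,.02,.045),("sleeve",(.614,.268),.04,.022,.008,.055),("ring",(.468,-.28),.045,.03,.008,.04),("shaker",(.51,.48),.04,.022,.01,.06),("jar",(.785,.06),.045,.027,.01,.07),("lid",(.353,-.157),.05,.0335,.004,.012)]:
        P=sel(c,r,z0,z1); print(nm,circ(P,R))
    P=sel((.44,.30),.06,.02,.04); print("dish rim",P.min(0),P.max(0),cv2.minAreaRect(P[:,:2].astype(np.float32)*1000))
    P=sel((.63,-.092),.04,.09,.14); print("grip",P.min(0),P.max(0),cv2.minAreaRect(P[:,:2].astype(np.float32)*1000))
    P=sel((.54,0.),.25,.007,.02); 
    yaw=np.radians(18); print("base n",len(P)); cv2.minAreaRect
    print(cv2.minAreaRect(P[np.hypot(P[:,0]-.54,P[:,1]+.01)<.2][:,:2].astype(np.float32)*1000))
E
```

```text
scene cam [0.02200861 0.64272622 0.93814182]
shaft (array([0.58867017, 0.04228883]), np.float64(0.0010421005640620631), 131)
housing (array([0.58890646, 0.04160159]), np.float64(0.0020784070359259306), 160)
sleeve (array([0.60647453, 0.28098751]), np.float64(0.0029912348355535102), 235)
ring (array([ 0.46304684, -0.26587323]), np.float64(0.004424534567613441), 169)
shaker (array([0.5189882 , 0.47604954]), np.float64(0.0017617823067200104), 212)
jar (array([0.78556031, 0.05690732]), np.float64(0.003910775786132196), 325)
lid (array([ 0.36046602, -0.1794983 ]), np.float64(0.009516221184932876), 237)
dish rim [0.40678851 0.26895101 0.02003185] [0.47189749 0.3344511  0.03320105] ((440.0484924316406, 300.9903259277344), (57.78907775878906, 59.111690521240234), 66.82395935058594)
grip [ 0.59112057 -0.11467783  0.09035763] [ 0.6409255  -0.07657645  0.13612741] ((615.1707763671875, -96.78291320800781), (48.445709228515625, 35.6198616027832), 12.871480941772461)
base n 2633
((549.8635864257812, -31.177078247070312), (234.80889892578125, 237.21823120117188), 16.505434036254883)
side cam [0.331
[... 358 characters left out ...]
rray([0.51748332, 0.47781161]), np.float64(0.0016039756947458538), 321)
jar (array([0.78555436, 0.06047799]), np.float64(0.003871849457197209), 346)
lid (array([ 0.35333942, -0.17452012]), np.float64(0.008138308333265806), 136)
dish rim [0.4060861  0.27354548 0.02019526] [0.46964932 0.33864538 0.03204167] ((437.69384765625, 305.70965576171875), (59.209007263183594, 58.534523010253906), 66.77425384521484)
grip [ 0.59127384 -0.11185306  0.09029514] [ 0.64237668 -0.07323825  0.13693567] ((616.80029296875, -92.11111450195312), (38.47563934326172, 51.2044677734375), 88.36327362060547)
base n 1977
((550.66259765625, -30.226547241210938), (235.37232971191406, 239.83444213867188), 16.79157829284668)
```

```bash
cat >> h.py <<'E'
from scipy.spatial.transform import Rotation as Rn
def plan(pos,yaw=None,n=8,nrot=None,start=None):
    """print n rows from the measured pose to pos (straight), tool down with x axis at yaw deg. """
    o=bot.get_obs(); p=np.array(o['eef_pos']) if start is None else np.array(start[0]); R0=Rn.from_quat(o['tool_rot'])
    if start is not None: R0=Rn.from_euler('z',start[1],degrees=True)*Rn.from_quat([1,0,0,0])
    x=R0.as_matrix()[:,0]; y0=np.degrees(np.arctan2(x[1],x[0]))
    yaw=y0 if yaw is None else yaw
    dy=(yaw-y0+180)%360-180
    Rt=Rn.from_euler('z',y0+dy,degrees=True)*Rn.from_quat([1,0,0,0])
    rv=(R0.inv()*Rt).as_rotvec()
    nr=nrot or n
    print("yaw0 %.1f dyaw %.1f"%(y0,dy),"rot/row",np.round(rv/np.pi/nr,4),"deg/row %.2f"%(np.degrees(np.linalg.norm(rv))/nr))
    R=R0; d=(np.array(pos)-p)/n; worst=0
    for i in range(n):
        s=R.inv().apply(d)/.025; w=rv/np.pi/nr if i<nr else np.zeros(3)
        print("[%.3f,%.3f,%.3f,%.4f,%.4f,%.4f,g]"%(*s,*w)); R=R*Rn.from_rotvec(w*np.pi)
def st():
    o=bot.get_obs(); R=Rn.from_quat(o['tool_rot']).as_matrix()
    print("t %.2f pos"%o['clock'],np.round(o['eef_pos'],4),"yaw %.2f"%np.degrees(np.arctan2(R[1,0],R[0,0])),"zax",np.round(R[:,2],4),"F",np.round(o['ft_force'],1),"w %.4f"%o['grip_width'])
E
python3 - <<'E'
from h import *
st(); plan((0.425,0.28,0.25),-23.2,28,6)
E
```

```text
t 0.15 pos [ 0.1963 -0.4593  0.2306] yaw -66.86 zax [-6.0e-04  1.5e-03 -1.0e+00] F [ 0.8 -0.5 -0.8] w 0.0857
yaw0 -66.9 dyaw 43.7 rot/row [-0.      0.0001 -0.0404] deg/row 7.28
[-0.843,-0.715,-0.026,-0.0000,0.0001,-0.0404,g]
[-0.745,-0.816,-0.027,-0.0000,0.0001,-0.0404,g]
[-0.636,-0.904,-0.027,-0.0000,0.0001,-0.0404,g]
[-0.516,-0.978,-0.027,-0.0000,0.0001,-0.0404,g]
[-0.388,-1.035,-0.027,-0.0000,0.0001,-0.0404,g]
[-0.254,-1.076,-0.028,-0.0000,0.0001,-0.0404,g]
[-0.116,-1.100,-0.028,0.0000,0.0000,0.0000,g]
[-0.116,-1.100,-0.028,0.0000,0.0000,0.0000,g]
[-0.116,-1.100,-0.028,0.0000,0.0000,0.0000,g]
[-0.116,-1.100,-0.028,0.0000,0.0000,0.0000,g]
[-0.116,-1.100,-0.028,0.0000,0.0000,0.0000,g]
[-0.116,-1.100,-0.028,0.0000,0.0000,0.0000,g]
[-0.116,-1.100,-0.028,0.0000,0.0000,0.0000,g]
[-0.116,-1.100,-0.028,0.0000,0.0000,0.0000,g]
[-0.116,-1.100,-0.028,0.0000,0.0000,0.0000,g]
[-0.116,-1.100,-0.028,0.0000,0.0000,0.0000,g]
[-0.116,-1.100,-0.028,0.0000,0.0000,0.0000,g]
[-0.116,-1.100,-0.028,0.0000,0.0000,0.0000,g]
[-0.116,-1.100,-0.028,0.0000,0.0000,0.0000,g]
[-0.116,-1.100,-0.028,0.0000,0.0000,0.0000,g]
[-0.116,-1.100,-0.028,0.0000,0.0000,0.0000,g]
[-0.116,-1.100,-0.028,0.0000,0.0000,0.0000,g]
[-0.116,-1.100,-0.028,0.0000,0.0000,0.0000,g]
[-0.116,-1.100,-0.028,0.0000,0.0000,0.0000,g]
[-0.116,-1.100,-0.028,0.0000,0.0000,0.0000,g]
[-0.116,-1.100,-0.028,0.0000,0.0000,0.0000,g]
[-0.116,-1.100,-0.028,0.0000,0.0000,0.0000,g]
[-0.116,-1.100,-0.028,0.0000,0.0000,0.0000,g]
```

```bash
python3 -m inch '[[-0.74,-0.63,-0.1,0,0,-0.04,-1],[-0.65,-0.72,-0.1,0,0,-0.04,-1],[-0.56,-0.8,-0.1,0,0,-0.04,-1],[-0.46,-0.86,-0.1,0,0,-0.04,-1],[-0.34,-0.92,-0.1,0,0,-0.04,-1],[-0.23,-0.95,-0.1,0,0,-0.04,-1],[-0.11,-0.98,-0.1,0,0,0,-1],[-0.11,-0.98,-0.1,0,0,0,-1]]'
python3 -m inch '[[-0.12,-1,0,0,0,0,-1],[-0.12,-1,0,0,0,0,-1],[-0.12,-1,0,0,0,0,-1],[-0.12,-1,0,0,0,0,-1],[-0.12,-1,0,0,0,0,-1],[-0.12,-1,0,0,0,0,-1],[-0.12,-1,0,0,0,0,-1],[-0.12,-1,0,0,0,0,-1]]'
python3 - <<'E'
from h import *
st(); plan((0.42,0.275,0.22),-23.2,14,1)
E
```

```text
clock: 0.95
eef_pos: [0.2549, -0.272, 0.2512]
tool_rot: [0.979, -0.205, -0.0, -0.0]
ft_force: [0.6, 0.3, -0.4]
grip_width: 0.0851
clock: 1.75
eef_pos: [0.3131, -0.0792, 0.2512]
tool_rot: [0.979, -0.205, -0.0, -0.0]
ft_force: [0.6, -0.0, -0.5]
grip_width: 0.0849
t 1.75 pos [ 0.3131 -0.0792  0.2512] yaw -23.67 zax [-1.e-04  0.e+00 -1.e+00] F [ 0.6 -0.  -0.5] w 0.0849
yaw0 -23.7 dyaw 0.5 rot/row [ 0.      0.     -0.0026] deg/row 0.47
[-0.127,-1.050,0.089,0.0000,0.0000,-0.0026,g]
[-0.118,-1.051,0.089,0.0000,0.0000,0.0000,g]
[-0.118,-1.051,0.089,0.0000,0.0000,0.0000,g]
[-0.118,-1.051,0.089,0.0000,0.0000,0.0000,g]
[-0.118,-1.051,0.089,0.0000,0.0000,0.0000,g]
[-0.118,-1.051,0.089,0.0000,0.0000,0.0000,g]
[-0.118,-1.051,0.089,0.0000,0.0000,0.0000,g]
[-0.118,-1.051,0.089,0.0000,0.0000,0.0000,g]
[-0.118,-1.051,0.089,0.0000,0.0000,0.0000,g]
[-0.118,-1.051,0.089,0.0000,0.0000,0.0000,g]
[-0.118,-1.051,0.089,0.0000,0.0000,0.0000,g]
[-0.118,-1.051,0.089,0.0000,0.0000,0.0000,g]
[-0.118,-1.051,0.089,0.0000,0.0000,0.0000,g]
[-0.118,-1.051,0.089,0.0000,0.0000,0.0000,g]
```

```bash
python3 -m inch '[[-0.12,-1,0.05,0,0,-0.003,-1],[-0.12,-1,0.1,0,0,0,-1],[-0.12,-1,0.1,0,0,0,-1],[-0.12,-1,0.1,0,0,0,-1],[-0.12,-1,0.1,0,0,0,-1],[-0.12,-1,0.1,0,0,0,-1],[-0.12,-1,0.1,0,0,0,-1],[-0.12,-1,0.1,0,0,0,-1]]'
python3 -m inch '[[-0.12,-1,0.1,0,0,0,-1],[-0.12,-1,0.3,0,0,0,-1],[-0.12,-1,0.4,0,0,0,-1],[-0.12,-1,0.4,0,0,0,-1],[-0.12,-1,0.4,0,0,0,-1],[-0.12,-0.7,0.4,0,0,0,-1],[0,0,0.2,0,0,0,-1],[0,0,0,0,0,0,-1]]'
cat >> h.py <<'E'
def shot(n,fn):
    c=bot.get_calibration(n); p,d=bot.camera(n); cv2.imwrite(f"pics/{fn}.png",p); W=cloud(c,d); return c,p,W
E
python3 - <<'E'
from h import *
st(); c,p,W=shot("wrist","w1"); 
P=W.reshape(-1,3); m=(np.hypot(P[:,0]-.44,P[:,1]-.30)<.06)&(P[:,2]>.024)&(P[:,2]<.04); P=P[m]
print(len(P),P[:,2].max()); print(cv2.minAreaRect(P[:,:2].astype(np.float32)*1000))
E
```

```text
clock: 2.55
eef_pos: [0.3698, 0.114, 0.2322]
tool_rot: [0.98, -0.2, -0.0, 0.0]
ft_force: [-0.4, -0.0, 0.1]
grip_width: 0.0852
clock: 3.35
eef_pos: [0.4083, 0.2505, 0.1764]
tool_rot: [0.98, -0.2, -0.001, 0.001]
ft_force: [-0.0, -0.3, 0.0]
grip_width: 0.0853
t 3.35 pos [0.4083 0.2505 0.1764] yaw -23.08 zax [-0.0026 -0.002  -1.    ] F [-0.  -0.3  0. ] w 0.0853
1176 0.03176154485964196
((439.7402648925781, 301.8170471191406), (57.54525375366211, 57.55190658569336), 64.92095947265625)
```

View pics/w1.png

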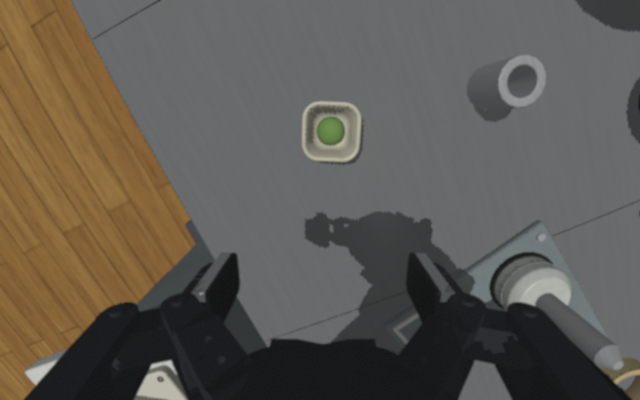

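Wrist view: dish at (332,131), sleeve top at (521,80), mill shaft at lower right. I'll get the dish approach and a first fit of the sleeve and shaft from this picture.

```bash
python3 - <<'E'
from h import *
c,p,W=shot("wrist","w2"); P=W.reshape(-1,3)
m=(np.hypot(P[:,0]-.614,P[:,1]-.275)<.04)&(P[:,2]>.056)&(P[:,2]<.066); Q=P[m]
print("sleeve top",len(Q),cv2.minEnclosingCircle(Q[:,:2].astype(np.float32)*1000),np.median(Q[:,2]))
m=(np.hypot(P[:,0]-.587,P[:,1]-.044)<.014)&(P[:,2]>.128)&(P[:,2]<.15); Q=P[m]
print("shaft top",len(Q),Q.mean(0) if len(Q) else 0)
st(); plan((0.4397,0.3018,0.009),-24.2,8,1)
E
```

```text
sleeve top 1350 ((607.7379760742188, 280.1379089355469), 22.139404296875) 0.0597773448288767
shaft top 765 [0.586552   0.04771519 0.1379783 ]
t 3.45 pos [0.4089 0.2503 0.1776] yaw -23.16 zax [-6.e-04 -6.e-04 -1.e+00] F [-0.1  0.   0.1] w 0.0854
yaw0 -23.2 dyaw -1.0 rot/row [0.0003 0.0001 0.0058] deg/row 1.04
[0.041,-0.298,0.843,0.0003,0.0001,0.0058,g]
[0.035,-0.298,0.843,0.0000,0.0000,0.0000,g]
[0.035,-0.298,0.843,0.0000,0.0000,0.0000,g]
[0.035,-0.298,0.843,0.0000,0.0000,0.0000,g]
[0.035,-0.298,0.843,0.0000,0.0000,0.0000,g]
[0.035,-0.298,0.843,0.0000,0.0000,0.0000,g]
[0.035,-0.298,0.843,0.0000,0.0000,0.0000,g]
[0.035,-0.298,0.843,0.0000,0.0000,0.0000,g]
```

```bash
python3 -m inch '[[0.07,-0.6,0.8,0,0,0.006,-1],[0.07,-0.6,0.9,0,0,0,-1],[0.07,-0.6,1,0,0,0,-1],[0.07,-0.58,1,0,0,0,-1],[0,0,1,0,0,0,-1],[0,0,1,0,0,0,-1],[0,0,0.7,0,0,0,-1],[0,0,0.4,0,0,0,-1]]'
python3 - <<'E'
from h import *
st(); c,p,W=shot("wrist","w3"); plan((0.4397,0.3018,0.005),-24.2,1,1)
E
```

```text
clock: 4.25
eef_pos: [0.4394, 0.3014, 0.0067]
tool_rot: [0.978, -0.21, -0.001, 0.001]
ft_force: [-0.7, 0.1, -1.4]
grip_width: 0.0855
t 4.25 pos [0.4394 0.3014 0.0067] yaw -24.28 zax [-0.0013 -0.0011 -1.    ] F [-0.7  0.1 -1.4] w 0.0855
yaw0 -24.3 dyaw 0.1 rot/row [ 0.0008  0.0005 -0.0004] deg/row 0.18
[0.019,-0.036,0.031,0.0008,0.0005,-0.0004,g]
```

View pics/w3.png

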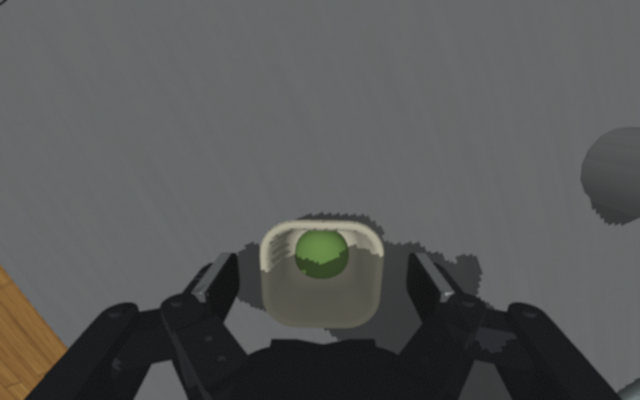

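The dish sits centred and square between the fingers (rim x 261..383, y 222..327). Closing.

```bash
python3 -m inch '[[0,0,0,0,0,0,1],[0,0,0,0,0,0,1],[0,0,0,0,0,0,1],[0,0,0,0,0,0,1],[0,0,0,0,0,0,1],[0,0,0,0,0,0,1],[0,0,-0.3,0,0,0,1],[0,0,-0.5,0,0,0,1]]'
python3 - <<'E'
from h import *
st(); c,p,W=shot("wrist","w4")
E
```

```text
clock: 5.1
eef_pos: [0.4393, 0.3024, 0.0279]
tool_rot: [0.978, -0.21, -0.0, 0.0]
ft_force: [-0.1, -0.8, -0.9]
grip_width: 0.0548
t 5.10 pos [0.4393 0.3024 0.0279] yaw -24.20 zax [-1.e-03 -7.e-04 -1.e+00] F [-0.1 -0.8 -0.9] w 0.0548
```

View pics/w4.png

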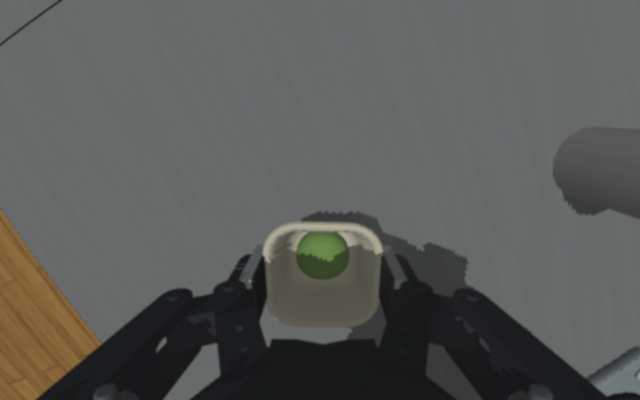

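Dish is held: same place in the image, width 0.055, lifted 20 mm. Next, the tray centre and mill yaw from the bright rim.

```bash
python3 - <<'E'
from h import *
for n in ["scene","side"]:
    c=bot.get_calibration(n); p=cv2.imread(f"pics/{n}0.png"); W=np.load(f"pics/{n}W.npy")
    hsv=cv2.cvtColor(p,cv2.COLOR_BGR2HSV)
    u,v=np.meshgrid(np.arange(640.),np.arange(400.))
    q=cv2.undistortPoints(np.stack([u,v],-1).reshape(-1,1,2),K(c),c['dist_coeffs']).reshape(-1,2)
    ray=np.c_[q,np.ones(len(q))]@c['R']; o=-c['R'].T@c['t']
    X=o+ray*((0.017-o[2])/ray[:,2])[:,None]
    dd=(X[:,:2]-[.478,.007])
    m=(hsv[...,2].ravel()>185)&(np.hypot(dd[:,0],dd[:,1])<.078)&(np.abs(W[...,2].ravel()-.015)<.012)
    x=X[m][:,:2]; r=cv2.minAreaRect(x.astype(np.float32)*1000); print(n,m.sum(),r)
E
```

```text
scene 270 ((478.7437744140625, 10.555267333984375), (103.09606170654297, 104.49110412597656), 16.38639259338379)
side 61 ((476.982177734375, 15.02219009399414), (97.24720764160156, 96.42908477783203), 15.7525634765625)
```

```bash
python3 - <<'E'
from h import *
plan((0.478,0.011,0.09),-73.5,13,6)
E
```

```text
yaw0 -24.2 dyaw -49.3 rot/row [-0.0002 -0.      0.0456] deg/row 8.22
[0.473,0.773,-0.184,-0.0002,-0.0000,0.0456,g]
[0.579,0.698,-0.184,-0.0002,-0.0000,0.0456,g]
[0.673,0.608,-0.184,-0.0002,-0.0000,0.0456,g]
[0.753,0.506,-0.184,-0.0002,-0.0000,0.0456,g]
[0.817,0.393,-0.183,-0.0002,-0.0000,0.0456,g]
[0.865,0.272,-0.183,-0.0002,-0.0000,0.0456,g]
[0.895,0.146,-0.183,0.0000,0.0000,0.0000,g]
[0.895,0.146,-0.183,0.0000,0.0000,0.0000,g]
[0.895,0.146,-0.183,0.0000,0.0000,0.0000,g]
[0.895,0.146,-0.183,0.0000,0.0000,0.0000,g]
[0.895,0.146,-0.183,0.0000,0.0000,0.0000,g]
[0.895,0.146,-0.183,0.0000,0.0000,0.0000,g]
[0.895,0.146,-0.183,0.0000,0.0000,0.0000,g]
```

```bash
python3 -m inch '[[0.473,0.773,-0.4,0,0,0.0456,1],[0.579,0.698,-0.4,0,0,0.0456,1],[0.673,0.608,-0.4,0,0,0.0456,1],[0.753,0.506,-0.4,0,0,0.0456,1],[0.817,0.393,-0.4,0,0,0.0456,1],[0.865,0.272,-0.4,0,0,0.0456,1],[0.895,0.146,0,0,0,0,1],[0.895,0.146,0,0,0,0,1]]'
python3 -m inch '[[0.895,0.146,0,0,0,0,1],[0.895,0.146,0,0,0,0,1],[0.895,0.146,0,0,0,0,1],[0.895,0.146,0,0,0,0,1],[0.85,0.14,0,0,0,0,1],[0,0,0.4,0,0,0,1],[0,0,0.3,0,0,0,1],[0,0,0,0,0,0,1]]'
python3 - <<'E'
from h import *
st(); c,p,W=shot("wrist","w5"); c2,p2,_=shot("scene","s5");cv2.imwrite("pics/s5c.png",cv2.resize(p2[100:280,250:450],None,fx=3,fy=3))
plan((0.478,0.011,0.022),-73.5,4,1)
E
```

```text
clock: 5.95
eef_pos: [0.4696, 0.1063, 0.0883]
tool_rot: [0.808, -0.589, -0.005, -0.005]
ft_force: [-0.0, -0.3, -1.5]
grip_width: 0.0547
clock: 6.75
eef_pos: [0.4839, -0.0027, 0.0667]
tool_rot: [0.808, -0.589, -0.007, -0.003]
ft_force: [-0.3, 0.3, 0.1]
grip_width: 0.0546
t 6.75 pos [ 0.4839 -0.0027  0.0667] yaw -72.14 zax [-0.0072  0.0128 -0.9999] F [-0.3  0.3  0.1] w 0.0546
yaw0 -72.1 dyaw -1.4 rot/row [0.0005 0.0044 0.0078] deg/row 1.61
[-0.143,0.022,0.459,0.0005,0.0044,0.0078,g]
[-0.149,0.027,0.457,0.0000,0.0000,0.0000,g]
[-0.149,0.027,0.457,0.0000,0.0000,0.0000,g]
[-0.149,0.027,0.457,0.0000,0.0000,0.0000,g]
```

View pics/w5.png

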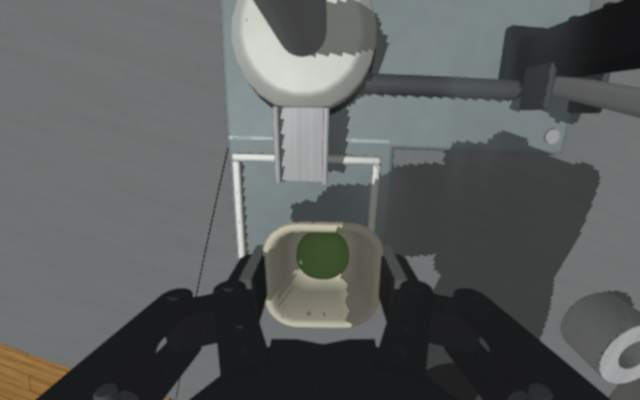

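View pics/s5c.png

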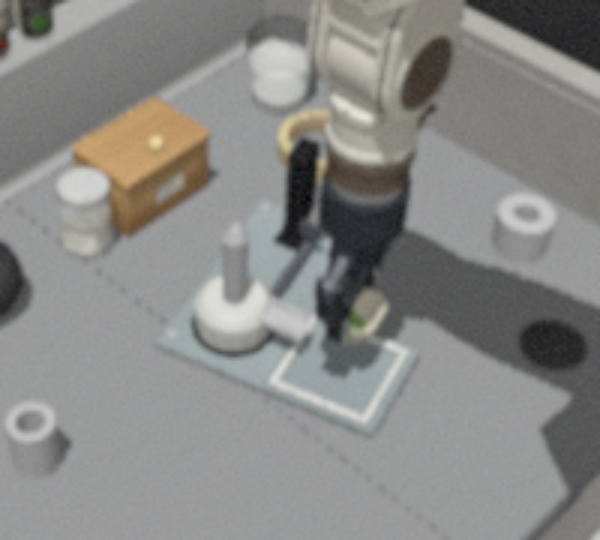

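Wrist view: the tray's rear rim corners are at (237,158) and (377,160), and the dish is held at (322,275), with the chute ahead of it. I'll check the tray centre from those corners.

```bash
cat >> h.py <<'E'
def onplane(c,uv,z):
    q=cv2.undistortPoints(np.array(uv,float).reshape(-1,1,2),K(c),c['dist_coeffs']).reshape(-1,2)
    ray=np.c_[q,np.ones(len(q))]@c['R']; o=-c['R'].T@c['t']
    return o+ray*((z-o[2])/ray[:,2])[:,None]
E
python3 - <<'E'
from h import *
c=bot.get_calibration("wrist"); st()
X=onplane(c,[(237,158),(377,160)],.017); print(X)
d=X[1]-X[0]; print(np.linalg.norm(d),np.degrees(np.arctan2(d[1],d[0])))
m=X.mean(0); th=np.radians(16.5); print("centre",m-0.0475*np.array([np.cos(th),np.sin(th),0]))
plan((0.478,0.008,0.022),-73.5,4,1)
E
```

```text
t 6.85 pos [ 0.4848 -0.0025  0.0677] yaw -72.10 zax [-0.0054  0.0126 -0.9999] F [ 0.7 -0.1 -1.1] w 0.0547
[[ 0.51233146  0.06724022  0.017     ]
 [ 0.54001659 -0.02282323  0.017     ]]
0.09422255864377474 -72.91278705968972
centre [0.48063008 0.00871777 0.017     ]
yaw0 -72.1 dyaw -1.4 rot/row [0.0005 0.0044 0.0078] deg/row 1.61
[-0.114,0.032,0.458,0.0005,0.0044,0.0078,g]
[-0.120,0.035,0.457,0.0000,0.0000,0.0000,g]
[-0.120,0.035,0.457,0.0000,0.0000,0.0000,g]
[-0.120,0.035,0.457,0.0000,0.0000,0.0000,g]
```

```bash
python3 -m inch '[[-0.2,0.02,0.3,0.0005,0.0044,0.006,1],[-0.2,0.02,0.4,0,0,0,1],[-0.1,0.02,0.4,0,0,0,1],[0,0,0.35,0,0,0,1],[0,0,0.2,0,0,0,1],[0,0,0.1,0,0,0,1],[0,0,0.04,0,0,0,1],[0,0,0,0,0,0,1]]'
python3 - <<'E'
from h import *
st(); plan((0.4795,0.0095,0.019),-73,1,1)
E
```

```text
clock: 7.65
eef_pos: [0.4805, 0.0081, 0.0234]
tool_rot: [0.802, -0.597, 0.001, -0.0]
ft_force: [-0.9, 0.1, -0.2]
grip_width: 0.0548
t 7.65 pos [0.4805 0.0081 0.0234] yaw -73.27 zax [ 1.7e-03 -3.0e-04 -1.0e+00] F [-0.9  0.1 -0.2] w 0.0548
yaw0 -73.3 dyaw 0.3 rot/row [-0.0005 -0.0003 -0.0015] deg/row 0.29
[-0.066,0.021,0.175,-0.0005,-0.0003,-0.0015,g]
```

Lower the last 4 mm onto the floor and open.

```bash
python3 -m inch '[[0,0,0.06,0,0,0,1],[0,0,0.06,0,0,0,1],[0,0,0.06,0,0,0,1],[0,0,0,0,0,0,1],[0,0,0,0,0,0,-1],[0,0,0,0,0,0,-1],[0,0,0,0,0,0,-1],[0,0,-0.3,0,0,0,-1]]'
python3 -m inch '[[0,0,-0.8,0,0,0,-1],[0,0,-1,0,0,0,-1],[0,0,-1,0,0,0,-1],[0,0,-1,0,0,0,-1],[0,0,-1,0,0,0,-1],[0,0,-0.6,0,0,0,-1],[0,0,-0.2,0,0,0,-1],[0,0,0,0,0,0,-1]]'
python3 - <<'E'
from h import *
st(); c,p,W=shot("wrist","w6")
P=W.reshape(-1,3); m=(np.hypot(P[:,0]-.48,P[:,1]-.01)<.055)&(P[:,2]>.034)&(P[:,2]<.055);P=P[m]; print(len(P),P[:,2].max(),np.percentile(P[:,2],[50,95])); print(cv2.minAreaRect(P[:,:2].astype(np.float32)*1000))
E
```

```text
clock: 8.45
eef_pos: [0.4792, 0.0082, 0.0255]
tool_rot: [0.803, -0.597, -0.0, 0.001]
ft_force: [-0.2, 0.2, -0.0]
grip_width: 0.0854
clock: 9.25
eef_pos: [0.4804, 0.0083, 0.167]
tool_rot: [0.803, -0.597, 0.001, -0.001]
ft_force: [-0.7, 0.0, 0.6]
grip_width: 0.0854
t 9.25 pos [0.4804 0.0083 0.167 ] yaw -73.25 zax [ 3.e-03 -3.e-04 -1.e+00] F [-0.7  0.   0.6] w 0.0854
1813 0.054559978702699866 [0.04165507 0.05136113]
((493.1881408691406, 10.917850494384766), (83.95236206054688, 57.670841217041016), 15.115234375)
```

View pics/w6.png

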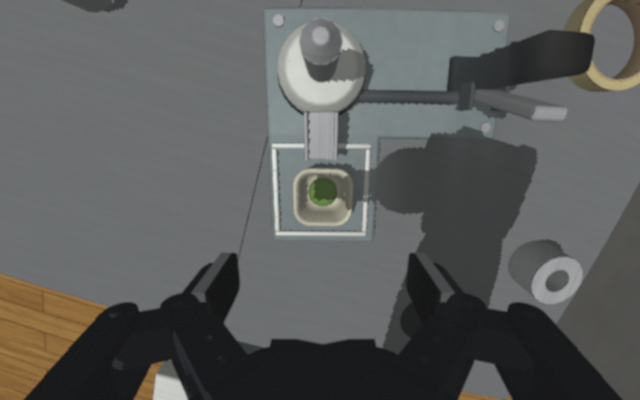

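Wrist view: the dish stands upright at (323,197), and the tray rim's centre is about (322,191), so it's nearly centred. The same shot shows the shaft nose at (321,37) and the ring at (557,279), so I'll measure both.

```bash
python3 - <<'E'
from h import *
c,p,W=shot("wrist","w7"); st()
P=W.reshape(-1,3)
print("nose",onplane(c,[(321,37)],.147), W[30:44:3,321])
X=onplane(c,[(274,147),(369,147),(368,235),(276,235)],.017); print("tray c",X.mean(0)); d=X[1]-X[0]+X[2]-X[3]; print("yaw",90+np.degrees(np.arctan2(d[1],d[0])))
X=onplane(c,[(278,20),(499,26),(487,129)],.012); print("screws",X, [np.degrees(np.arctan2(*(X[i]-X[j])[1::-1])) for i,j in ((1,0),(2,1))])
m=(np.hypot(P[:,0]-.465,P[:,1]+.27)<.06)&(P[:,2]>.040)&(P[:,2]<.05); Q=P[m]
print("ring top",len(Q),cv2.minEnclosingCircle(Q[:,:2].astype(np.float32)*1000),np.median(Q[:,2]))
m=(np.hypot(P[:,0]-.48,P[:,1]-.01)<.045)&(P[:,2]>.036)&(P[:,2]<.046);Q=P[m];print("dish rim",cv2.minAreaRect(Q[:,:2].astype(np.float32)*1000))
m=(np.hypot(P[:,0]-.587,P[:,1]-.044)<.05)&(P[:,2]>.051)&(P[:,2]<.059);Q=P[m];print("housing top",len(Q),cv2.minEnclosingCircle(Q[:,:2].astype(np.float32)*1000))
m=(np.hypot(P[:,0]-.587,P[:,1]-.044)<.02)&(P[:,2]>.143)&(P[:,2]<.152);Q=P[m];print("nose top",len(Q),Q.mean(0),cv2.minEnclosingCircle(Q[:,:2].astype(np.float32)*1000))
cv2.imwrite("pics/w7c.png",cv2.resize(p[0:150,260:600],None,fx=2.3,fy=2.3,interpolation=3))
E
```

```text
t 9.35 pos [0.4794 0.0083 0.1655] yaw -73.25 zax [-1.e-04 -3.e-04 -1.e+00] F [ 0.3  0.1 -0.2] w 0.0857
nose [[0.58835561 0.04114708 0.147     ]] [[0.59145667 0.04207292 0.14711255]
 [0.59008409 0.04166234 0.14725276]
 [0.58886431 0.04130005 0.14675102]
 [0.58751841 0.0408981  0.14673562]
 [0.58629191 0.0405341  0.14616688]]
tray c [0.47818976 0.0079683  0.017     ]
yaw 16.677494766940356
screws [[ 0.623226    0.09351113  0.012     ]
 [ 0.68124944 -0.10597648  0.012     ]
 [ 0.58995184 -0.13441955  0.012     ]] [np.float64(-73.78227562337804), np.float64(-162.69597614209925)]
ring top 1710 ((464.82635498046875, -264.7322692871094), 30.7945499420166) 0.04461155459354021
dish rim ((486.893310546875, 9.390213012695312), (69.94161224365234, 57.72161865234375), 15.326040267944336)
housing top 3718 ((580.1859130859375, 37.96455383300781), 43.17959213256836)
nose top 583 [0.58940806 0.0416889  0.145772  ] ((589.6693115234375, 41.76780319213867), 7.416891098022461)
```

View pics/w7c.png

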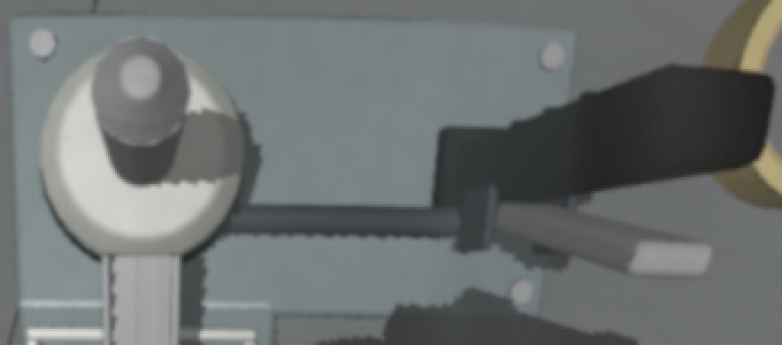

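```bash
python3 - <<'E'
from h import *
plan((0.60,0.262,0.17),-20,14,7)
E
```

```text
yaw0 -73.3 dyaw 53.3 rot/row [ 0.     -0.     -0.0423] deg/row 7.61
[-0.595,-0.539,-0.013,0.0000,-0.0000,-0.0423,g]
[-0.518,-0.613,-0.013,0.0000,-0.0000,-0.0423,g]
[-0.433,-0.676,-0.013,0.0000,-0.0000,-0.0423,g]
[-0.339,-0.727,-0.013,0.0000,-0.0000,-0.0423,g]
[-0.240,-0.766,-0.013,0.0000,-0.0000,-0.0423,g]
[-0.137,-0.791,-0.013,0.0000,-0.0000,-0.0423,g]
[-0.031,-0.802,-0.013,0.0000,-0.0000,-0.0423,g]
[0.076,-0.799,-0.013,0.0000,0.0000,0.0000,g]
[0.076,-0.799,-0.013,0.0000,0.0000,0.0000,g]
[0.076,-0.799,-0.013,0.0000,0.0000,0.0000,g]
[0.076,-0.799,-0.013,0.0000,0.0000,0.0000,g]
[0.076,-0.799,-0.013,0.0000,0.0000,0.0000,g]
[0.076,-0.799,-0.013,0.0000,0.0000,0.0000,g]
[0.076,-0.799,-0.013,0.0000,0.0000,0.0000,g]
```

```bash
python3 -m inch '[[-0.595,-0.539,-0.4,0,0,-0.0423,-1],[-0.518,-0.613,-0.4,0,0,-0.0423,-1],[-0.433,-0.676,-0.4,0,0,-0.0423,-1],[-0.339,-0.727,-0.2,0,0,-0.0423,-1],[-0.24,-0.766,0,0,0,-0.0423,-1],[-0.137,-0.791,0,0,0,-0.0423,-1],[-0.031,-0.802,0,0,0,-0.0423,-1],[0.076,-0.8,0,0,0,0,-1]]'
python3 -m inch '[[0.076,-0.8,0,0,0,0,-1],[0.076,-0.8,0.2,0,0,0,-1],[0.076,-0.8,0.4,0,0,0,-1],[0.076,-0.8,0.4,0,0,0,-1],[0.076,-0.8,0.4,0,0,0,-1],[0.04,-0.5,0.2,0,0,0,-1],[0,-0.2,0,0,0,0,-1],[0,0,0,0,0,0,-1]]'
python3 - <<'E'
from h import *
st(); c,p,W=shot("wrist","w8"); P=W.reshape(-1,3)
m=(np.hypot(P[:,0]-.608,P[:,1]-.28)<.04)&(P[:,2]>.055)&(P[:,2]<.066); Q=P[m]
print("sleeve top",len(Q),cv2.minEnclosingCircle(Q[:,:2].astype(np.float32)*1000),np.median(Q[:,2]),Q.mean(0))
E
```

```text
clock: 10.15
eef_pos: [0.5483, 0.1539, 0.1996]
tool_rot: [0.985, -0.172, -0.001, 0.001]
ft_force: [0.9, -0.0, 0.1]
grip_width: 0.0851
clock: 10.95
eef_pos: [0.5986, 0.2604, 0.1607]
tool_rot: [0.985, -0.173, 0.0, 0.0]
ft_force: [0.7, -0.4, 0.5]
grip_width: 0.0855
t 10.95 pos [0.5986 0.2604 0.1607] yaw -19.92 zax [ 2.e-04 -1.e-03 -1.e+00] F [ 0.7 -0.4  0.5] w 0.0855
sleeve top 1245 ((608.6048583984375, 280.4490051269531), 21.943115234375) 0.05950431159011477 [0.60867747 0.28117063 0.05941317]
```

View pics/w8.png

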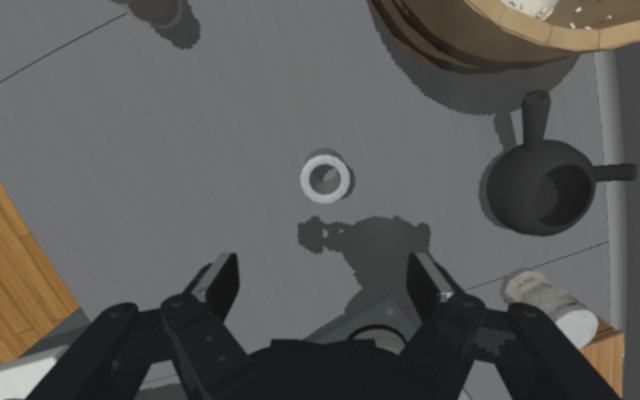

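Wrist view: sleeve top at (325,178), teapot and jar to the right, tub at the top right. I'll check the tub is clear of the hand, then work out the descent.

```bash
python3 - <<'E'
from h import *
for n in ("scene","side"):
    W=np.load(f"pics/{n}W.npy").reshape(-1,3)
    for r in (.08,.1,.12,.14,.17):
        dd=np.hypot(W[:,0]-.625,W[:,1]-.325); m=(dd<r)&(dd>r-.03)&(np.hypot(W[:,0]-.6086,W[:,1]-.2805)>.05)&(W[:,2]<.4); print(n,r,W[m][:,2].max())
plan((0.6086,0.2805,0.031),-20,8,1)
E
```

```text
scene 0.08 0.004522149874734849
scene 0.1 0.1420737915434479
scene 0.12 0.14297845540198298
scene 0.14 0.143220512424262
scene 0.17 0.14579811955637248
side 0.08 0.004946304423617409
side 0.1 0.14244426868626
side 0.12 0.1426117336811139
side 0.14 0.14359775952945394
side 0.17 0.1432818056069616
yaw0 -20.0 dyaw -0.0 rot/row [ 0.0001 -0.0004  0.0003] deg/row 0.09
[0.010,-0.114,0.652,0.0001,-0.0004,0.0003,g]
[0.011,-0.114,0.652,0.0000,0.0000,0.0000,g]
[0.011,-0.114,0.652,0.0000,0.0000,0.0000,g]
[0.011,-0.114,0.652,0.0000,0.0000,0.0000,g]
[0.011,-0.114,0.652,0.0000,0.0000,0.0000,g]
[0.011,-0.114,0.652,0.0000,0.0000,0.0000,g]
[0.011,-0.114,0.652,0.0000,0.0000,0.0000,g]
[0.011,-0.114,0.652,0.0000,0.0000,0.0000,g]
```

```bash
python3 - <<'E'
from h import *
for n in ("scene","side"):
    W=np.load(f"pics/{n}W.npy").reshape(-1,3)
    m=(W[:,2]>.08)&(W[:,2]<.2)&(np.hypot(W[:,0]-.70,W[:,1]-.42)<.2)&(W[:,1]>.3)
    Q=W[m]; i=np.argsort(np.hypot(Q[:,0]-.6086,Q[:,1]-.2805))[:5]; print(Q[i]); i=np.argsort(np.hypot(Q[:,0]-.634,Q[:,1]-.35))[:3]; print(Q[i])
E
```

```text
[[0.70913392 0.3598607  0.0804851 ]
 [0.70409415 0.36619273 0.08212672]
 [0.70924709 0.36051506 0.11793428]
 [0.70867351 0.3617619  0.12742242]
 [0.71190248 0.35863458 0.11811559]]
[[0.6996258  0.37567504 0.08195259]
 [0.69999805 0.37695572 0.13958998]
 [0.70409415 0.36619273 0.08212672]]
[[0.71144312 0.35951383 0.08083023]
 [0.70937096 0.36321776 0.13871944]
 [0.71021315 0.36223005 0.08035454]
 [0.71608589 0.35497651 0.08206813]
 [0.70799213 0.3661347  0.13845906]]
[[0.70064118 0.3806828  0.14053089]
 [0.70063631 0.38139939 0.13811044]
 [0.70279118 0.37655717 0.13947895]]
```

```bash
python3 -m inch '[[0.03,-0.3,0.5,0,0,0,-1],[0.03,-0.3,0.7,0,0,0,-1],[0.03,-0.31,0.8,0,0,0,-1],[0,0,0.9,0,0,0,-1],[0,0,0.9,0,0,0,-1],[0,0,0.8,0,0,0,-1],[0,0,0.5,0,0,0,-1],[0,0,0.12,0,0,0,-1]]'
python3 - <<'E'
from h import *
st(); c,p,W=shot("wrist","w9"); plan((0.6086,0.2805,0.031),-20,1,1)
P=W.reshape(-1,3); m=(np.hypot(P[:,0]-.608,P[:,1]-.28)<.03)&(P[:,2]>.055)&(P[:,2]<.066); Q=P[m]
print("sleeve top",len(Q),cv2.minEnclosingCircle(Q[:,:2].astype(np.float32)*1000))
E
```

```text
clock: 11.8
eef_pos: [0.6077, 0.2799, 0.0289]
tool_rot: [0.985, -0.174, -0.001, 0.001]
ft_force: [-0.4, 0.7, -0.9]
grip_width: 0.0854
t 11.80 pos [0.6077 0.2799 0.0289] yaw -19.99 zax [-0.0016 -0.0017 -1.    ] F [-0.4  0.7 -0.9] w 0.0854
yaw0 -20.0 dyaw -0.0 rot/row [0.0004 0.     0.0001] deg/row 0.08
[0.009,-0.018,-0.057,0.0004,0.0000,0.0001,g]
sleeve top 4509 ((608.3095092773438, 280.3066101074219), 22.2141170501709)
```

View pics/w9.png

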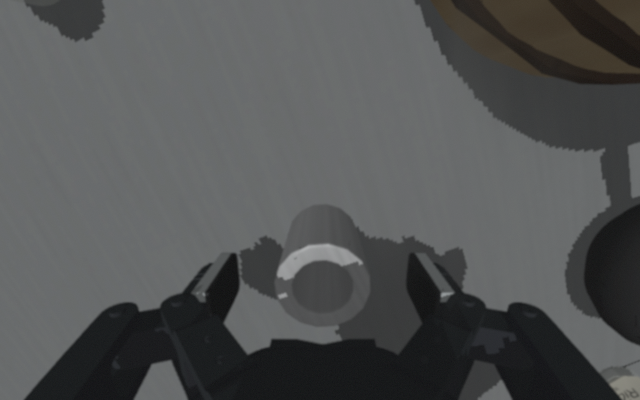

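The sleeve stands centred between the fingers at (322,285). Closing.

```bash
python3 -m inch '[[0,0,-0.08,0,0,0,-1],[0,0,0,0,0,0,1],[0,0,0,0,0,0,1],[0,0,0,0,0,0,1],[0,0,0,0,0,0,1],[0,0,0,0,0,0,1],[0,0,0,0,0,0,1],[0,0,0,0,0,0,1]]'
python3 - <<'E'
from h import *
st(); plan((0.6086,0.2805,0.23),-20,8,1)
E
```

```text
clock: 12.65
eef_pos: [0.6098, 0.2812, 0.0344]
tool_rot: [0.985, -0.173, 0.002, -0.001]
ft_force: [-0.6, -0.7, 6.0]
grip_width: 0.0425
t 12.65 pos [0.6098 0.2812 0.0344] yaw -19.95 zax [ 3.8e-03  8.0e-04 -1.0e+00] F [-0.6 -0.7  6. ] w 0.0425
yaw0 -20.0 dyaw -0.0 rot/row [-0.0007 -0.001   0.0003] deg/row 0.23
[-0.001,0.004,-0.978,-0.0007,-0.0010,0.0003,g]
[-0.004,0.006,-0.978,0.0000,0.0000,0.0000,g]
[-0.004,0.006,-0.978,0.0000,0.0000,0.0000,g]
[-0.004,0.006,-0.978,0.0000,0.0000,0.0000,g]
[-0.004,0.006,-0.978,0.0000,0.0000,0.0000,g]
[-0.004,0.006,-0.978,0.0000,0.0000,0.0000,g]
[-0.004,0.006,-0.978,0.0000,0.0000,0.0000,g]
[-0.004,0.006,-0.978,0.0000,0.0000,0.0000,g]
```

```bash
python3 -m inch '[[0,0,-0.3,0,0,0,1],[0,0,-0.8,0,0,0,1],[0,0,-1,0,0,0,1],[0,0,-1,0,0,0,1],[0,0,-1,0,0,0,1],[0,0,-1,0,0,0,1],[0,0,-1,0,0,0,1],[0,0,-1,0,0,0,1]]'
python3 - <<'E'
from h import *
st(); c,p,W=shot("wrist","w10")
plan((0.5887,0.0455,0.214),-20,11,1)
E
```

```text
clock: 13.45
eef_pos: [0.608, 0.2804, 0.2106]
tool_rot: [0.985, -0.173, -0.0, 0.001]
ft_force: [0.3, -0.7, -2.1]
grip_width: 0.0419
t 13.45 pos [0.608  0.2804 0.2106] yaw -19.96 zax [-6.0e-04 -1.4e-03 -1.0e+00] F [ 0.3 -0.7 -2.1] w 0.0419
yaw0 -20.0 dyaw -0.0 rot/row [-0.0014 -0.0018  0.0002] deg/row 0.42
[0.220,0.832,0.005,-0.0014,-0.0018,0.0002,g]
[0.221,0.832,0.008,0.0000,0.0000,0.0000,g]
[0.221,0.832,0.008,0.0000,0.0000,0.0000,g]
[0.221,0.832,0.008,0.0000,0.0000,0.0000,g]
[0.221,0.832,0.008,0.0000,0.0000,0.0000,g]
[0.221,0.832,0.008,0.0000,0.0000,0.0000,g]
[0.221,0.832,0.008,0.0000,0.0000,0.0000,g]
[0.221,0.832,0.008,0.0000,0.0000,0.0000,g]
[0.221,0.832,0.008,0.0000,0.0000,0.0000,g]
[0.221,0.832,0.008,0.0000,0.0000,0.0000,g]
[0.221,0.832,0.008,0.0000,0.0000,0.0000,g]
```

View pics/w10.png

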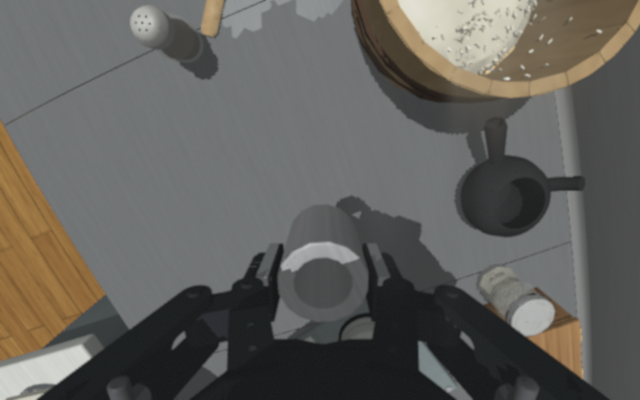

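Sleeve held upright, centred at (322,285). Next: its offset from the TCP, then carry it over the shaft.

```bash
python3 -m inch '[[0.22,0.83,0,0,0,0,1],[0.22,0.83,0,0,0,0,1],[0.22,0.83,0,0,0,0,1],[0.22,0.83,0,0,0,0,1],[0.22,0.83,0,0,0,0,1],[0.22,0.83,0,0,0,0,1],[0.22,0.83,0,0,0,0,1],[0.22,0.83,0,0,0,0,1]]'
python3 -m inch '[[0.22,0.83,0,0,0,0,1],[0.22,0.83,0,0,0,0,1],[0.2,0.7,0,0,0,0,1],[0,0.2,0,0,0,0,1],[0,0,0,0,0,0,1],[0,0,0,0,0,0,1],[0,0,0,0,0,0,1],[0,0,0,0,0,0,1]]'
python3 - <<'E'
from h import *
st(); c,p,W=shot("wrist","w11"); o=bot.get_obs()
P=W.reshape(-1,3); e=o['eef_pos']; h=P[:,2]-e[2]
m=(np.hypot(P[:,0]-e[0],P[:,1]-e[1])<.032)&(h>.015)&(h<.035); Q=P[m]
print("top",len(Q),np.median(Q[:,2])-e[2],cv2.minEnclosingCircle(Q[:,:2].astype(np.float32)*1000))
for n in("scene","side"):
    c,p,W=shot(n,n+"11"); u=proj(c,[e])[0].astype(int); q=p[max(0,u[1]-90):u[1]+90,u[0]-100:u[0]+100]; cv2.imwrite(f"pics/{n}11c.png",cv2.resize(q,None,fx=3,fy=3,interpolation=3))
E
```

```text
clock: 14.3
eef_pos: [0.5924, 0.1087, 0.2091]
tool_rot: [0.985, -0.173, -0.0, 0.0]
ft_force: [-0.0, -0.2, -2.0]
grip_width: 0.0421
clock: 15.1
eef_pos: [0.5866, 0.0451, 0.2103]
tool_rot: [0.985, -0.173, 0.001, -0.0]
ft_force: [-1.0, 0.5, -2.4]
grip_width: 0.042
t 15.10 pos [0.5866 0.0451 0.2103] yaw -19.88 zax [ 1.4e-03 -2.0e-04 -1.0e+00] F [-1.   0.5 -2.4] w 0.0420
top 6093 0.024996375905265017 ((588.7274169921875, 50.7500114440918), 31.315792083740234)
```

View pics/w11.png

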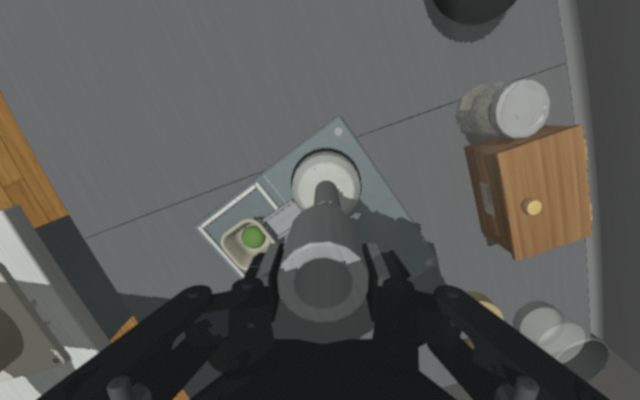

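View pics/scene11c.png

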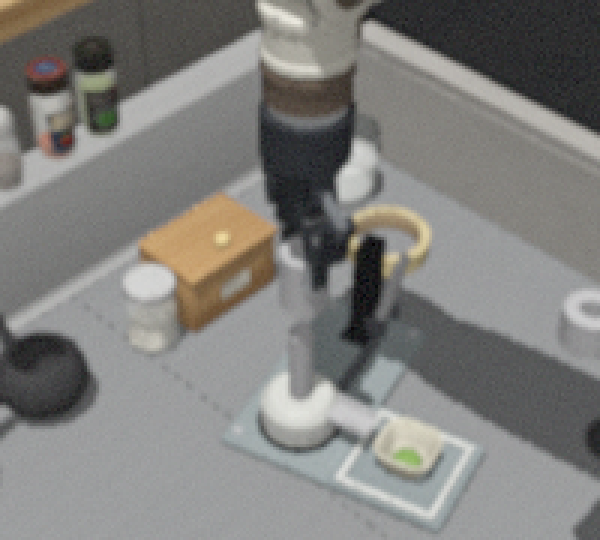

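View pics/side11c.png

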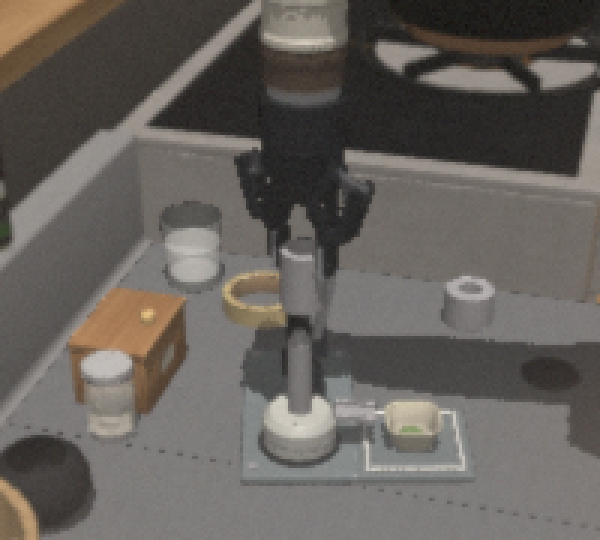

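The sleeve hangs just above the shaft nose in both views (scene crop: sleeve (302,275), shaft (301,350); side crop: both at x≈300). Next I'll fit the sleeve and shaft axes in the same clouds, so calibration bias cancels.

```bash
cat > fit.py <<'E'
from h import *
from scipy.optimize import least_squares
def axis(n,z0,z1,r,guess,rad,W=None):
    P=W.reshape(-1,3); m=(np.hypot(P[:,0]-guess[0],P[:,1]-guess[1])<rad)&(P[:,2]>z0)&(P[:,2]<z1); Q=P[m]
    f=lambda q: np.hypot(Q[:,0]-q[0],Q[:,1]-q[1])-r
    s=least_squares(f,guess,loss='soft_l1',f_scale=.001); return np.round(s.x,4),"res %.4f"%np.median(np.abs(f(s.x))),len(Q)
E
python3 - <<'E'
from fit import *
g=(.5887,.043)
e=bot.get_obs()['eef_pos']; st()
for n in("wrist","scene","side"):
    c=bot.get_calibration(n); p,d=bot.camera(n); W=cloud(c,d)
    print(n,"shaft",axis(n,.068,.13,.012,g,.02,W),"sleeve",axis(n,.178,.20,.022,e[:2],.03,W))
E
```

```text
t 15.25 pos [0.5866 0.0447 0.2105] yaw -19.91 zax [ 1.5e-03 -3.0e-04 -1.0e+00] F [-0.   0.  -1.8] w 0.0422
wrist shaft (array([0.5902, 0.0422]), 'res 0.0001', 396) sleeve (array([0.5867, 0.0439]), 'res 0.0009', 1017)
scene shaft (array([0.5888, 0.0424]), 'res 0.0007', 130) sleeve (array([0.5856, 0.0431]), 'res 0.0007', 106)
side shaft (array([0.5883, 0.0443]), 'res 0.0009', 140) sleeve (array([0.5849, 0.0455]), 'res 0.0008', 109)
```

```bash
python3 -m inch '[[0.07,0,0,0,0,0,1],[0.075,0,0.1,0,0,0,1],[0,0,0.3,0,0,0,1],[0,0,0.3,0,0,0,1],[0,0,0.3,0,0,0,1],[0,0,0.3,0,0,0,1],[0,0,0.2,0,0,0,1],[0,0,0,0,0,0,1]]'
python3 - <<'E'
from fit import *
st();g=(.5887,.043)
e=bot.get_obs()['eef_pos']
for n in("wrist","scene","side"):
    c=bot.get_calibration(n); p,d=bot.camera(n); W=cloud(c,d)
    if n=="wrist": cv2.imwrite("pics/w12.png",p)
    print(n,"shaft",axis(n,.068,.12,.012,g,.02,W),"sleeve",axis(n,e[2]-.03,e[2]-.01,.022,e[:2],.03,W))
E
```

```text
clock: 16.2
eef_pos: [0.5893, 0.0428, 0.1717]
tool_rot: [0.985, -0.173, -0.0, 0.0]
ft_force: [-0.7, 0.7, -2.4]
grip_width: 0.0423
t 16.20 pos [0.5893 0.0428 0.1717] yaw -19.95 zax [-8.e-04 -5.e-04 -1.e+00] F [-0.7  0.7 -2.4] w 0.0423
wrist shaft (array([0.5901, 0.0422]), 'res 0.0001', 312) sleeve (array([0.5893, 0.0422]), 'res 0.0010', 978)
scene shaft (array([0.5891, 0.0423]), 'res 0.0009', 105) sleeve (array([0.5887, 0.0417]), 'res 0.0007', 85)
side shaft (array([0.5885, 0.0449]), 'res 0.0010', 115) sleeve (array([0.5889, 0.0437]), 'res 0.0008', 92)
```

View pics/w12.png

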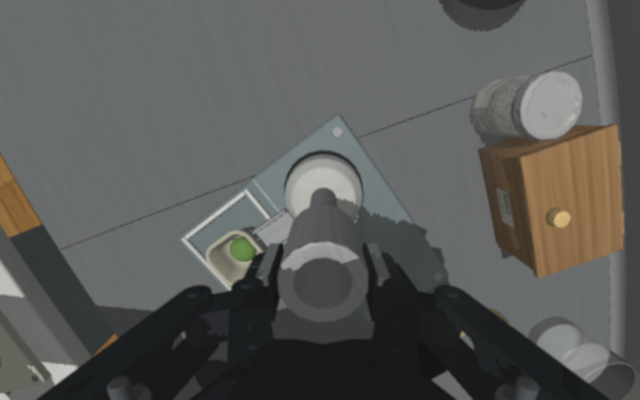

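Axes agree within about 1 mm. Descending slowly and watching the force.

```bash
python3 -m inch '[[0,-0.025,0.2,0,0,0,1],[0,0,0.25,0,0,0,1],[0,0,0.25,0,0,0,1],[0,0,0.25,0,0,0,1],[0,0,0.25,0,0,0,1],[0,0,0.25,0,0,0,1],[0,0,0.15,0,0,0,1],[0,0,0,0,0,0,1]]'
python3 - <<'E'
from h import *
st()
E
```

```text
clock: 17.15
eef_pos: [0.5898, 0.0434, 0.1321]
tool_rot: [0.985, -0.173, -0.0, 0.0]
ft_force: [-0.3, -1.1, -2.4]
grip_width: 0.042
t 17.15 pos [0.5898 0.0434 0.1321] yaw -19.96 zax [-1.e-04 -4.e-04 -1.e+00] F [-0.3 -1.1 -2.4] w 0.0420
```

```bash
python3 -m inch '[[0,0,0.2,0,0,0,1],[0,0,0.25,0,0,0,1],[0,0,0.25,0,0,0,1],[0,0,0.25,0,0,0,1],[0,0,0.25,0,0,0,1],[0,0,0.2,0,0,0,1],[0,0,0.1,0,0,0,1],[0,0,0,0,0,0,1]]'
python3 - <<'E'
from h import *
st()
E
```

```text
clock: 17.95
eef_pos: [0.5901, 0.0434, 0.0949]
tool_rot: [0.985, -0.173, 0.0, 0.0]
ft_force: [-1.1, 0.3, -1.9]
grip_width: 0.0425
t 17.95 pos [0.5901 0.0434 0.0949] yaw -19.96 zax [ 6.e-04 -4.e-04 -1.e+00] F [-1.1  0.3 -1.9] w 0.0425
```

```bash
python3 -m inch '[[0,0,0.06,0,0,0,1],[0,0,0.06,0,0,0,1],[0,0,0.05,0,0,0,1],[0,0,0.04,0,0,0,1],[0,0,0.04,0,0,0,1],[0,0,0.03,0,0,0,1],[0,0,0,0,0,0,1],[0,0,0,0,0,0,1]]'
python3 - <<'E'
from h import *
st()
E
```

```text
clock: 18.75
eef_pos: [0.5904, 0.0435, 0.0893]
tool_rot: [0.985, -0.173, 0.001, -0.0]
ft_force: [-3.3, 0.6, 6.6]
grip_width: 0.0421
t 18.75 pos [0.5904 0.0435 0.0893] yaw -19.96 zax [ 2.1e-03 -2.0e-04 -1.0e+00] F [-3.3  0.6  6.6] w 0.0421
```

Contact (6.6 N) came at the expected height of 0.089. Releasing and rising.

```bash
python3 -m inch '[[0,0,0,0,0,0,-1],[0,0,0,0,0,0,-1],[0,0,0,0,0,0,-1],[0,0,-0.2,0,0,0,-1],[0,0,-0.6,0,0,0,-1],[0,0,-1,0,0,0,-1],[0,0,-1,0,0,0,-1],[0,0,-1,0,0,0,-1]]'
python3 -m inch '[[0,0,-1,0,0,0,-1],[0.5,0.7,-0.4,0,0,0,-1],[0.8,0.8,0,0,0,0,-1],[0.8,0.8,0,0,0,0,-1],[0.8,0.8,0,0,0,0,-1],[0.3,0.3,0,0,0,0,-1],[0,0,0,0,0,0,-1],[0,0,0,0,0,0,-1]]'
python3 - <<'E'
from fit import *
st();g=(.589,.043)
for n in("scene","side","wrist"):
    c=bot.get_calibration(n); p,d=bot.camera(n); W=cloud(c,d); cv2.imwrite(f"pics/{n}13.png",p)
    P=W.reshape(-1,3); m=(np.hypot(P[:,0]-.589,P[:,1]-.043)<.03)&(P[:,2]>.108)&(P[:,2]<.122)&(np.hypot(P[:,0]-.589,P[:,1]-.043)>.015); Q=P[m]
    print(n,"sleeve",axis(n,.068,.11,.022,g,.03,W),"shaft",axis(n,.118,.134,.012,g,.02,W),"top z",len(Q),np.median(Q[:,2]))
    if n!="wrist": cv2.imwrite(f"pics/{n}13c.png",cv2.resize(p[130:280,270:450],None,fx=3,fy=3,interpolation=3))
E
```

```text
clock: 19.55
eef_pos: [0.5902, 0.0435, 0.1846]
tool_rot: [0.985, -0.173, 0.001, 0.0]
ft_force: [1.2, -0.2, -0.5]
grip_width: 0.0855
clock: 20.35
eef_pos: [0.636, -0.063, 0.2185]
tool_rot: [0.985, -0.173, 0.0, -0.0]
ft_force: [0.6, -0.4, 0.5]
grip_width: 0.0855
t 20.35 pos [ 0.636  -0.063   0.2185] yaw -19.94 zax [ 8.e-04  4.e-04 -1.e+00] F [ 0.6 -0.4  0.5] w 0.0855
scene sleeve (array([0.5896, 0.0421]), 'res 0.0007', 172) shaft (array([0.5894, 0.0424]), 'res 0.0009', 37) top z 72 0.11282632171331664
side sleeve (array([0.5891, 0.0444]), 'res 0.0009', 174) shaft (array([0.5887, 0.045 ]), 'res 0.0012', 35) top z 73 0.11360906405927876
wrist sleeve (array([0.5904, 0.0419]), 'res 0.0002', 479) shaft (array([0.59 , 0.042]), 'res 0.0001', 176) top z 1075 0.11448377926889758
```

View pics/wrist13.png

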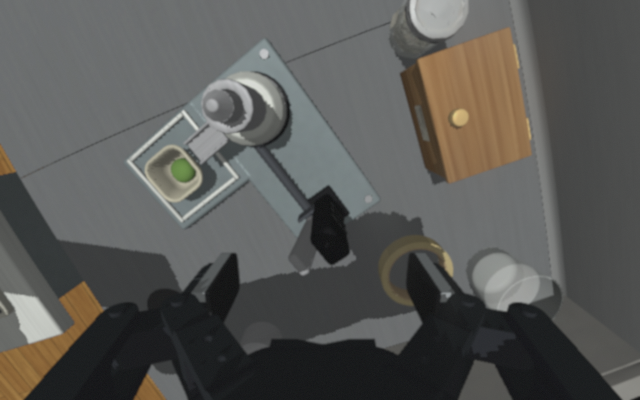

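View pics/side13c.png

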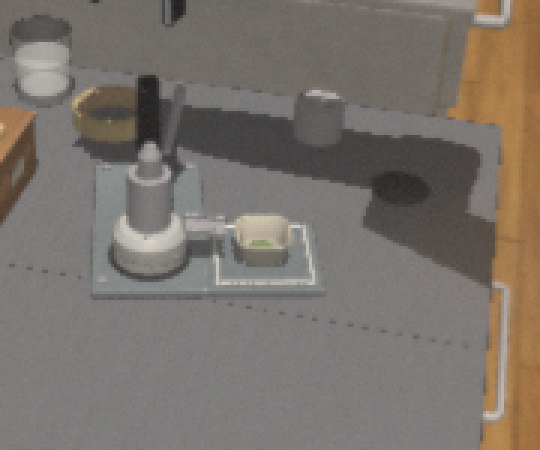

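Sleeve is seated: its top is at 0.1145 against an expected 0.115, coaxial with the shaft within about 0.5 mm. The dish is still in the tray. Now the ring.

```bash
python3 - <<'E'
from h import *
plan((0.459,-0.278,0.17),-20,11,1)
E
```

```text
yaw0 -19.9 dyaw -0.1 rot/row [-0.0001 -0.0004  0.0008] deg/row 0.16
[-0.339,0.956,0.177,-0.0001,-0.0004,0.0008,g]
[-0.337,0.957,0.177,0.0000,0.0000,0.0000,g]
[-0.337,0.957,0.177,0.0000,0.0000,0.0000,g]
[-0.337,0.957,0.177,0.0000,0.0000,0.0000,g]
[-0.337,0.957,0.177,0.0000,0.0000,0.0000,g]
[-0.337,0.957,0.177,0.0000,0.0000,0.0000,g]
[-0.337,0.957,0.177,0.0000,0.0000,0.0000,g]
[-0.337,0.957,0.177,0.0000,0.0000,0.0000,g]
[-0.337,0.957,0.177,0.0000,0.0000,0.0000,g]
[-0.337,0.957,0.177,0.0000,0.0000,0.0000,g]
[-0.337,0.957,0.177,0.0000,0.0000,0.0000,g]
```

```bash
python3 -m inch '[[-0.337,0.957,0,0,0,0,-1],[-0.337,0.957,0,0,0,0,-1],[-0.337,0.957,0,0,0,0,-1],[-0.337,0.957,0,0,0,0,-1],[-0.337,0.957,0.2,0,0,0,-1],[-0.337,0.957,0.3,0,0,0,-1],[-0.337,0.957,0.3,0,0,0,-1],[-0.337,0.957,0.4,0,0,0,-1]]'
python3 -m inch '[[-0.337,0.957,0.4,0,0,0,-1],[-0.337,0.957,0.3,0,0,0,-1],[-0.337,0.957,0,0,0,0,-1],[0,0,0,0,0,0,-1],[0,0,0,0,0,0,-1],[0,0,0,0,0,0,-1],[0,0,0,0,0,0,-1],[0,0,0,0,0,0,-1]]'
python3 - <<'E'
from h import *
st(); c,p,W=shot("wrist","w14"); P=W.reshape(-1,3)
m=(np.hypot(P[:,0]-.465,P[:,1]+.265)<.05)&(P[:,2]>.040)&(P[:,2]<.052); Q=P[m]
r=cv2.minEnclosingCircle(Q[:,:2].astype(np.float32)*1000); print(len(Q),r,np.median(Q[:,2]))
plan((r[0][0]/1000,r[0][1]/1000,.013),-20,8,1)
E
```

```text
clock: 21.3
eef_pos: [0.5074, -0.2203, 0.189]
tool_rot: [0.985, -0.172, 0.001, 0.0]
ft_force: [-0.8, -0.6, -0.1]
grip_width: 0.0854
clock: 22.1
eef_pos: [0.4601, -0.2787, 0.171]
tool_rot: [0.985, -0.172, 0.001, 0.0]
ft_force: [-0.6, 0.1, 0.1]
grip_width: 0.0852
t 22.10 pos [ 0.4601 -0.2787  0.171 ] yaw -19.87 zax [ 1.8e-03 -4.0e-04 -1.0e+00] F [-0.6  0.1  0.1] w 0.0852
2388 ((465.3099670410156, -265.07891845703125), 29.863367080688477) 0.04462684381295773
yaw0 -19.9 dyaw -0.1 rot/row [-0.0001 -0.0005  0.0007] deg/row 0.15
[0.000,-0.074,0.790,-0.0001,-0.0005,0.0007,g]
[0.001,-0.074,0.790,0.0000,0.0000,0.0000,g]
[0.001,-0.074,0.790,0.0000,0.0000,0.0000,g]
[0.001,-0.074,0.790,0.0000,0.0000,0.0000,g]
[0.001,-0.074,0.790,0.0000,0.0000,0.0000,g]
[0.001,-0.074,0.790,0.0000,0.0000,0.0000,g]
[0.001,-0.074,0.790,0.0000,0.0000,0.0000,g]
[0.001,-0.074,0.790,0.0000,0.0000,0.0000,g]
```

View pics/w14.png

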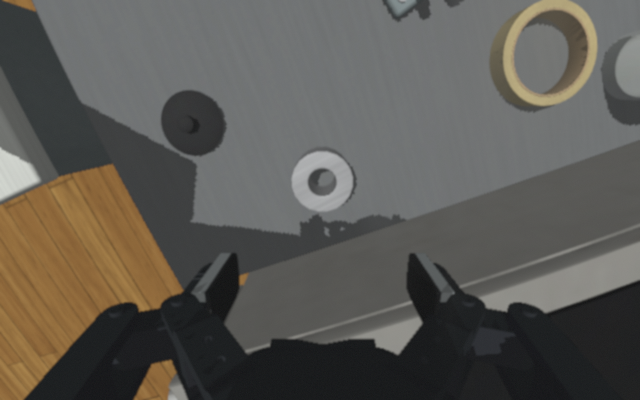

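The ring is at (322,181), with the stove's side wall close behind it, so I'll check the hand clears it. The lid is at (193,122), well away.

```bash
python3 - <<'E'
from h import *
W=np.load("pics/sceneW.npy").reshape(-1,3)
for x in (.40,.46,.52,.56):
    m=(abs(W[:,0]-x)<.012)&(W[:,1]<-.28)&(W[:,1]>-.6)&(W[:,2]>.01)&(W[:,2]<.3)
    Q=W[m]; Q=Q[np.argsort(-Q[:,1])]; print(x,np.round(Q[::max(1,len(Q)//10),1:],3).tolist())
E
```

```text
0.4 [[-0.35, 0.125], [-0.355, 0.103], [-0.357, 0.099], [-0.358, 0.122], [-0.361, 0.089], [-0.387, 0.143], [-0.422, 0.152], [-0.464, 0.153], [-0.505, 0.152], [-0.553, 0.149], [-0.598, 0.154]]
0.46 [[-0.28, 0.046], [-0.354, 0.038], [-0.356, 0.019], [-0.357, 0.106], [-0.36, 0.049], [-0.383, 0.147], [-0.417, 0.149], [-0.458, 0.152], [-0.505, 0.154], [-0.554, 0.152], [-0.598, 0.153]]
0.52 [[-0.352, 0.142], [-0.356, 0.011], [-0.358, 0.04], [-0.359, 0.067], [-0.363, 0.148], [-0.39, 0.153], [-0.431, 0.151], [-0.472, 0.153], [-0.516, 0.155], [-0.564, 0.15], [-0.594, 0.155]]
0.56 [[-0.352, 0.038], [-0.356, 0.048], [-0.358, 0.08], [-0.359, 0.126], [-0.361, 0.028], [-0.386, 0.149], [-0.42, 0.152], [-0.464, 0.151], [-0.511, 0.151], [-0.561, 0.152], [-0.594, 0.158]]
```

Wall at y = -0.355, 90 mm from the ring, so it clears. Descending.

```bash
python3 -m inch '[[0,-0.2,0.5,0,0,0,-1],[0,-0.2,0.8,0,0,0,-1],[0,-0.19,1,0,0,0,-1],[0,0,1,0,0,0,-1],[0,0,1,0,0,0,-1],[0,0,1,0,0,0,-1],[0,0,0.7,0,0,0,-1],[0,0,0.3,0,0,0,-1]]'
python3 - <<'E'
from h import *
st(); c,p,W=shot("wrist","w15"); P=W.reshape(-1,3)
m=(np.hypot(P[:,0]-.465,P[:,1]+.265)<.036)&(P[:,2]>.040)&(P[:,2]<.052); Q=P[m]
r=cv2.minEnclosingCircle(Q[:,:2].astype(np.float32)*1000); print(len(Q),r)
plan((.4653,-.2651,.013),-20,1,1)
E
```

```text
clock: 22.95
eef_pos: [0.4637, -0.2646, 0.0114]
tool_rot: [0.985, -0.173, -0.001, -0.001]
ft_force: [-0.2, 0.7, -0.5]
grip_width: 0.085
t 22.95 pos [ 0.4637 -0.2646  0.0114] yaw -19.92 zax [-0.0015  0.0015 -1.    ] F [-0.2  0.7 -0.5] w 0.0850
10293 ((464.7291259765625, -265.20587158203125), 30.380157470703125)
yaw0 -19.9 dyaw -0.1 rot/row [-0.0003  0.0007  0.0004] deg/row 0.16
[0.070,-0.006,-0.073,-0.0003,0.0007,0.0004,g]
```

View pics/w15.png

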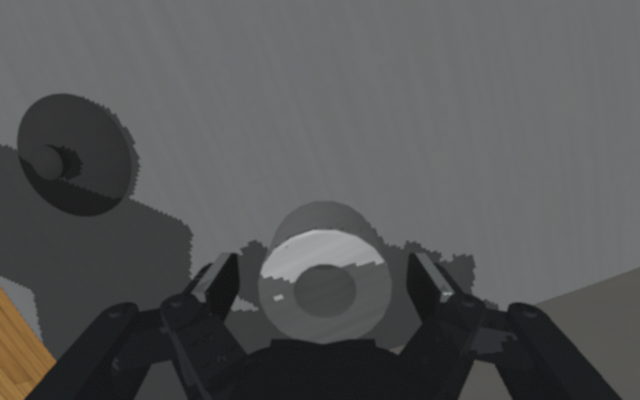

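Ring centred at (325,290) between the fingers. Closing, then lifting.

```bash
python3 -m inch '[[0.03,0,-0.06,0,0,0,-1],[0,0,0,0,0,0,1],[0,0,0,0,0,0,1],[0,0,0,0,0,0,1],[0,0,0,0,0,0,1],[0,0,0,0,0,0,1],[0,0,0,0,0,0,1],[0,0,0,0,0,0,1]]'
python3 - <<'E'
from h import *
st()
E
python3 -m inch '[[0,0,-0.3,0,0,0,1],[0,0,-0.8,0,0,0,1],[0,0,-1,0,0,0,1],[0,0,-1,0,0,0,1],[0,0,-1,0,0,0,1],[0,0,-1,0,0,0,1],[0,0,-1,0,0,0,1],[0,0,-0.6,0,0,0,1]]'
python3 - <<'E'
from h import *
st(); c,p,W=shot("wrist","w16"); plan((.5895,.0425,.195),-20,14,1)
E
```

```text
clock: 23.8
eef_pos: [0.4664, -0.2665, 0.0168]
tool_rot: [0.985, -0.173, 0.002, 0.001]
ft_force: [-1.2, 1.0, 5.8]
grip_width: 0.0583
t 23.80 pos [ 0.4664 -0.2665  0.0168] yaw -19.95 zax [ 0.004  -0.0018 -1.    ] F [-1.2  1.   5.8] w 0.0583
clock: 24.6
eef_pos: [0.4657, -0.2661, 0.185]
tool_rot: [0.985, -0.173, 0.002, 0.001]
ft_force: [1.4, -0.6, -3.1]
grip_width: 0.0582
t 24.60 pos [ 0.4657 -0.2661  0.185 ] yaw -19.96 zax [ 0.004  -0.0017 -1.    ] F [ 1.4 -0.6 -3.1] w 0.0582
yaw0 -20.0 dyaw -0.0 rot/row [ 0.0003 -0.0025  0.0002] deg/row 0.46
[0.028,-0.950,-0.023,0.0003,-0.0025,0.0002,g]
[0.027,-0.950,-0.023,0.0000,0.0000,0.0000,g]
[0.027,-0.950,-0.023,0.0000,0.0000,0.0000,g]
[0.027,-0.950,-0.023,0.0000,0.0000,0.0000,g]
[0.027,-0.950,-0.023,0.0000,0.0000,0.0000,g]
[0.027,-0.950,-0.023,0.0000,0.0000,0.0000,g]
[0.027,-0.950,-0.023,0.0000,0.0000,0.0000,g]
[0.027,-0.950,-0.023,0.0000,0.0000,0.0000,g]
[0.027,-0.950,-0.023,0.0000,0.0000,0.0000,g]
[0.027,-0.950,-0.023,0.0000,0.0000,0.0000,g]
[0.027,-0.950,-0.023,0.0000,0.0000,0.0000,g]
[0.027,-0.950,-0.023,0.0000,0.0000,0.0000,g]
[0.027,-0.950,-0.023,0.0000,0.0000,0.0000,g]
[0.027,-0.950,-0.023,0.0000,0.0000,0.0000,g]
```

View pics/w16.png

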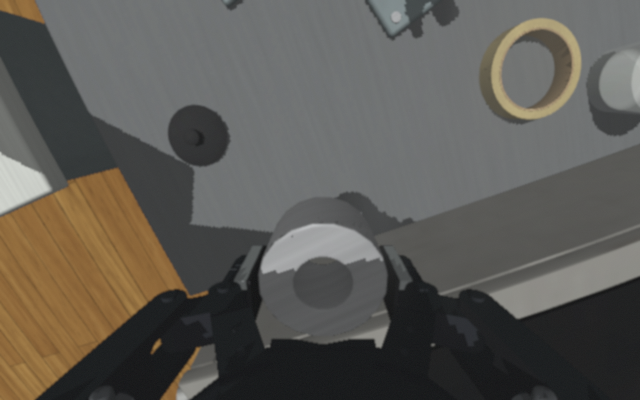

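Ring is held and level at (323,275). Carrying it over the shaft (bottom at 0.168, above the nose at 0.147).

```bash
python3 -m inch '[[0.027,-0.95,-0.05,0,0,0,1],[0.027,-0.95,-0.05,0,0,0,1],[0.027,-0.95,-0.05,0,0,0,1],[0.027,-0.95,-0.05,0,0,0,1],[0.027,-0.95,0,0,0,0,1],[0.027,-0.95,0,0,0,0,1],[0.027,-0.95,0,0,0,0,1],[0.027,-0.95,0,0,0,0,1]]'
python3 -m inch '[[0.027,-0.95,0,0,0,0,1],[0.027,-0.95,0,0,0,0,1],[0.027,-0.95,0,0,0,0,1],[0.027,-0.95,0,0,0,0,1],[0.027,-0.95,0,0,0,0,1],[0.027,-0.95,0,0,0,0,1],[0,0,0,0,0,0,1],[0,0,0,0,0,0,1]]'
python3 - <<'E'
from fit import *
st();g=(.589,.043)
e=bot.get_obs()['eef_pos']
for n in("wrist","scene","side"):
    c=bot.get_calibration(n); p,d=bot.camera(n); W=cloud(c,d); cv2.imwrite(f"pics/{n}17.png",p)
    P=W.reshape(-1,3); m=(np.hypot(P[:,0]-e[0],P[:,1]-e[1])<.034)&(P[:,2]>e[2]+.024)&(P[:,2]<e[2]+.032); Q=P[m]
    print(n,"sleeve",axis(n,.068,.11,.022,g,.03,W),"shaft",axis(n,.118,.134,.012,g,.02,W),"ring side",axis(n,e[2]-.014,e[2]-.002,.03,e[:2],.04,W),"top",len(Q),cv2.minEnclosingCircle(Q[:,:2].astype(np.float32)*1000) if len(Q) else 0)
E
```

```text
clock: 25.45
eef_pos: [0.5348, -0.0881, 0.1869]
tool_rot: [0.985, -0.173, 0.0, 0.0]
ft_force: [-0.5, -0.5, -2.0]
grip_width: 0.0584
clock: 26.25
eef_pos: [0.587, 0.0437, 0.1867]
tool_rot: [0.985, -0.173, -0.0, 0.0]
ft_force: [0.2, -0.4, -3.2]
grip_width: 0.0584
t 26.25 pos [0.587  0.0437 0.1867] yaw -19.89 zax [-2.e-04 -9.e-04 -1.e+00] F [ 0.2 -0.4 -3.2] w 0.0584
wrist sleeve (array([0.5905, 0.042 ]), 'res 0.0001', 445) shaft (array([0.589, 0.043]), 'res nan', 0) ring side (array([0.6055, 0.0469]), 'res 0.0050', 889) top 9968 ((588.0123291015625, 46.56533432006836), 33.175228118896484)
scene sleeve (array([0.5893, 0.042 ]), 'res 0.0008', 164) shaft (array([0.5891, 0.0424]), 'res 0.0006', 37) ring side (array([0.5864, 0.043 ]), 'res 0.0009', 65) top 131 ((588.5725708007812, 45.38640594482422), 31.64402198791504)
side sleeve (array([0.589 , 0.0443]), 'res 0.0008', 181) shaft (array([0.5888, 0.0449]), 'res 0.0007', 40) ring side (array([0.5861, 0.0457]), 'res 0.0007', 76) top 153 ((587.531982421875, 47.40843963623047), 32.0152473449707)
  return _methods._mean(a, axis=axis, dtype=dtype,
  ret = ret.dtype.type(ret / rcount)
```

View pics/wrist17.png

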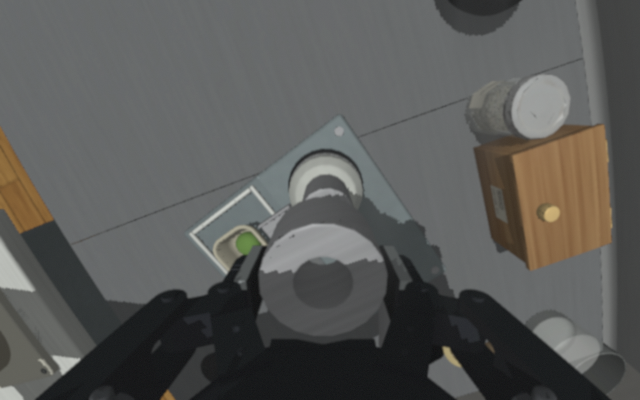

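Ring minus shaft is (-2.8, +1.0) mm in both fixed cameras. Correcting by that much, then lowering.

```bash
python3 -m inch '[[0.06,0,0,0,0,0,1],[0.057,0,0.1,0,0,0,1],[0,0,0.2,0,0,0,1],[0,0,0.25,0,0,0,1],[0,0,0.25,0,0,0,1],[0,0,0.2,0,0,0,1],[0,0,0.1,0,0,0,1],[0,0,0,0,0,0,1]]'
python3 - <<'E'
from fit import *
st();g=(.589,.043)
e=bot.get_obs()['eef_pos']
for n in("scene","side"):
    c=bot.get_calibration(n); p,d=bot.camera(n); W=cloud(c,d)
    print(n,"sleeve",axis(n,.068,.11,.022,g,.03,W),"ring side",axis(n,e[2]-.014,e[2]-.002,.03,e[:2],.04,W))
E
```

```text
clock: 27.2
eef_pos: [0.59, 0.0425, 0.1593]
tool_rot: [0.985, -0.173, 0.0, 0.0]
ft_force: [0.2, -0.0, -3.1]
grip_width: 0.0585
t 27.20 pos [0.59   0.0425 0.1593] yaw -19.95 zax [ 3.e-04 -4.e-04 -1.e+00] F [ 0.2 -0.  -3.1] w 0.0585
scene sleeve (array([0.5895, 0.0421]), 'res 0.0008', 162) ring side (array([0.5892, 0.0429]), 'res 0.0007', 69)
side sleeve (array([0.5888, 0.0445]), 'res 0.0008', 181) ring side (array([0.5894, 0.0447]), 'res 0.0006', 69)
```

Aligned. Continuing from bottom 0.1425 to just above the sleeve.

```bash
python3 -m inch '[[0,0,0.15,0,0,0,1],[0,0,0.2,0,0,0,1],[0,0,0.2,0,0,0,1],[0,0,0.2,0,0,0,1],[0,0,0.15,0,0,0,1],[0,0,0.05,0,0,0,1],[0,0,0,0,0,0,1],[0,0,0,0,0,0,1]]'
python3 - <<'E'
from h import *
st()
E
```

```text
clock: 28.1
eef_pos: [0.5906, 0.0425, 0.1364]
tool_rot: [0.985, -0.173, 0.001, -0.0]
ft_force: [-0.7, -1.2, -2.6]
grip_width: 0.0586
t 28.10 pos [0.5906 0.0425 0.1364] yaw -19.96 zax [ 1.8e-03 -3.0e-04 -1.0e+00] F [-0.7 -1.2 -2.6] w 0.0586
```

```bash
python3 -m inch '[[0,0,0.06,0,0,0,1],[0,0,0.05,0,0,0,1],[0,0,0.04,0,0,0,1],[0,0,0.04,0,0,0,1],[0,0,0.03,0,0,0,1],[0,0,0.02,0,0,0,1],[0,0,0,0,0,0,1],[0,0,0,0,0,0,1]]'
python3 - <<'E'
from h import *
st()
E
```

```text
clock: 28.9
eef_pos: [0.5906, 0.0425, 0.1319]
tool_rot: [0.985, -0.173, 0.001, -0.0]
ft_force: [-2.9, -0.8, 6.3]
grip_width: 0.0584
t 28.90 pos [0.5906 0.0425 0.1319] yaw -19.95 zax [ 0.0029 -0.     -1.    ] F [-2.9 -0.8  6.3] w 0.0584
```

Contact at the expected 0.132. Release.

```bash
python3 -m inch '[[0,0,0,0,0,0,-1],[0,0,0,0,0,0,-1],[0,0,0,0,0,0,-1],[0,0,-0.2,0,0,0,-1],[0,0,-0.6,0,0,0,-1],[0,0,-1,0,0,0,-1],[0,0,-1,0,0,0,-1],[0,0,-1,0,0,0,-1]]'
python3 - <<'E'
from h import *
st(); plan((.586,-.09,.23),16.7,8,5)
E
```

```text
clock: 29.7
eef_pos: [0.5903, 0.0425, 0.2264]
tool_rot: [0.985, -0.173, 0.001, 0.0]
ft_force: [0.8, 0.2, 0.4]
grip_width: 0.0856
t 29.70 pos [0.5903 0.0425 0.2264] yaw -19.96 zax [ 1.5e-03 -3.0e-04 -1.0e+00] F [0.8 0.2 0.4] w 0.0856
yaw0 -20.0 dyaw 36.7 rot/row [ 0.     -0.0001 -0.0407] deg/row 7.33
[0.206,0.630,-0.018,0.0000,-0.0001,-0.0407,g]
[0.124,0.651,-0.018,0.0000,-0.0001,-0.0407,g]
[0.040,0.661,-0.018,0.0000,-0.0001,-0.0407,g]
[-0.045,0.661,-0.018,0.0000,-0.0001,-0.0407,g]
[-0.129,0.650,-0.018,0.0000,-0.0001,-0.0407,g]
[-0.211,0.628,-0.018,0.0000,0.0000,0.0000,g]
[-0.211,0.628,-0.018,0.0000,0.0000,0.0000,g]
[-0.211,0.628,-0.018,0.0000,0.0000,0.0000,g]
```

```bash
python3 -m inch '[[0.206,0.63,-0.1,0,0,-0.0407,-1],[0.124,0.65,-0.1,0,0,-0.0407,-1],[0.04,0.66,0,0,0,-0.0407,-1],[-0.045,0.66,0,0,0,-0.0407,-1],[-0.129,0.65,0,0,0,-0.0407,-1],[-0.1,0.75,0,0,0,0,-1],[-0.1,0.75,0,0,0,0,-1],[0,0.5,0,0,0,0,-1]]'
python3 - <<'E'
from fit import *
st();g=(.589,.043)
c,p,W=shot("wrist","w18"); P=W.reshape(-1,3)
th=np.radians(16.7); ex=np.array([np.cos(th),np.sin(th)]); ey=np.array([-ex[1],ex[0]])
o=np.array([.590,.043])-.06*ey
L=np.c_[(P[:,:2]-o)@ex,(P[:,:2]-o)@ey,P[:,2]]
m=(abs(L[:,0])<.06)&(abs(L[:,1]+.085)<.04)&(L[:,2]>.1)&(L[:,2]<.15)
Q=L[m]; print(len(Q)); print(np.percentile(Q,[1,50,99],axis=0)); H,e=np.histogram(Q[:,0],bins=np.arange(-.06,.061,.004)); print(list(zip(np.round(e[:-1],3),H)))
T=Q[Q[:,2]>.1325]; print("post top",len(T),T.min(0),T.max(0))
T=Q[(Q[:,0]<-.02)]; print("trig",len(T),T.min(0),T.max(0)); 
for n in("scene","side"):
    c,p,W=shot(n,n+"18"); cv2.imwrite(f"pics/{n}18c.png",cv2.resize(p[100:280,270:450],None,fx=3,fy=3,interpolation=3))
    P=W.reshape(-1,3)
    m=(np.hypot(P[:,0]-.589,P[:,1]-.043)<.027)&(P[:,2]>.15)&(P[:,2]<.17); print(n,"ring",axis(n,.118,.158,.03,g,.04,W),"sleeve",axis(n,.068,.11,.022,g,.03,W),"top z",np.median(P[m][:,2]))
E
```

```text
clock: 30.5
eef_pos: [0.5973, -0.0908, 0.2306]
tool_rot: [0.99, 0.145, 0.001, 0.0]
ft_force: [0.1, 0.2, -0.6]
grip_width: 0.0853
t 30.50 pos [ 0.5973 -0.0908  0.2306] yaw 16.62 zax [ 1.8e-03 -6.0e-04 -1.0e+00] F [ 0.1  0.2 -0.6] w 0.0853
1622
[[-0.04048733 -0.10053234  0.10106968]
 [-0.00684418 -0.08115081  0.13220677]
 [ 0.01004342 -0.06860147  0.13592142]]
[(np.float64(-0.06), np.int64(0)), (np.float64(-0.056), np.int64(0)), (np.float64(-0.052), np.int64(0)), (np.float64(-0.048), np.int64(0)), (np.float64(-0.044), np.int64(22)), (np.float64(-0.04), np.int64(124)), (np.float64(-0.036), np.int64(141)), (np.float64(-0.032), np.int64(106)), (np.float64(-0.028), np.int64(40)), (np.float64(-0.024), np.int64(0)), (np.float64(-0.02), np.int64(0)), (np.float64(-0.016), np.int64(107)), (np.float64(-0.012), np.int64(208)), (np.float64(-0.008), np.int64(204)), (np.float64(-0.004), np.int64(195)), (np.float64(0.0), np.int64(197)), (np.float64(0.004), np.int64(190)), (np.float64(0.008), np.int64(88)), (np.float64(0.012), np.int64(0)), (np.float64(0.016), np.int64(0)), (np.float64(0.02), np.int64(0)), (np.float64(0.024), np.int64(0)), (np.float64(0.028), np.int64(0)), (np.float64(0.032), np.int64(0)), (np.float64(0.036), np.int64(0)), (np.float64(0.04), np.int64(0)), (np.float64(0.044), np.int64(0)), (np.float64(0.048), np.int64(0)), (np.float64(0.052), np.int64(0)), (np.float64(0.056), np.int64(0))]
post top 795 [-0.01208381 -0.10123841  0.13251112] [ 0.00984364 -0.06922871  0.13672496]
trig 433 [-0.0407085  -0.09661637  0.10010075] [-0.02647898 -0.07312966  0.12978371]
scene ring (array([0.5901, 0.0433]), 'res 0.0014', 350) sleeve (array([0.5893, 0.0423]), 'res 0.0007', 135) top z 0.15831718784953291
side ring (array([0.5898, 0.0453]), 'res 0.0011', 278) sleeve (array([0.5891, 0.0446]), 'res 0.0010', 171) top z 0.1596235496831649
```

View pics/w18.png

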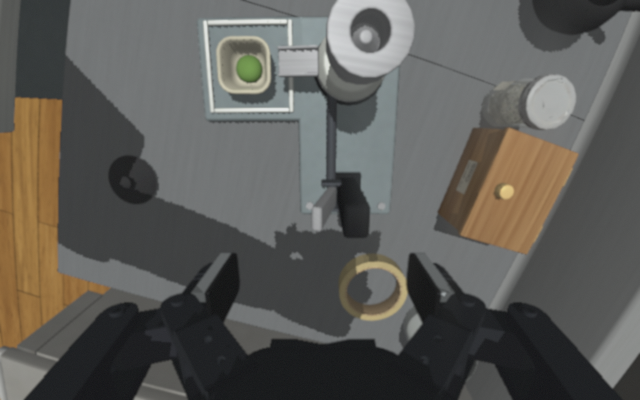

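View pics/side18c.png

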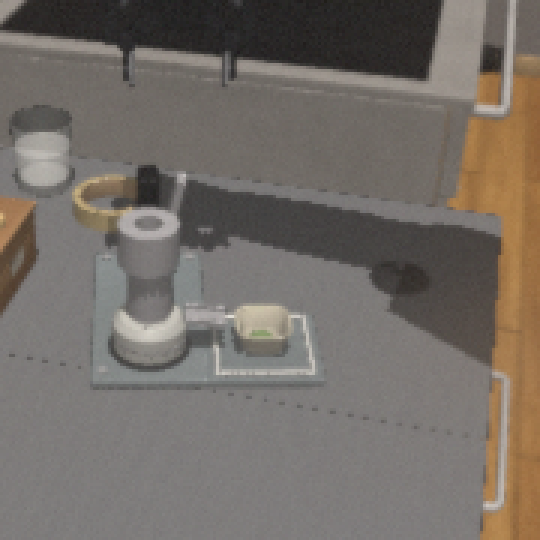

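The ring sits on the sleeve: top at 0.159 (expected 0.160), coaxial, with the nose visible in its bore at (368,37). The post top spans mill x -12..+10 and the trigger blade x -41..-26, which puts the squeeze point at (0.625, -0.098).

```bash
python3 - <<'E'
from h import *
plan((.625,-.098,.165),16.7,4,1)
E
```

```text
yaw0 16.6 dyaw 0.1 rot/row [ 0.0001 -0.0005 -0.0005] deg/row 0.13
[0.242,0.156,0.653,0.0001,-0.0005,-0.0005,g]
[0.242,0.156,0.652,0.0000,0.0000,0.0000,g]
[0.242,0.156,0.652,0.0000,0.0000,0.0000,g]
[0.242,0.156,0.652,0.0000,0.0000,0.0000,g]
```

```bash
python3 -m inch '[[0.24,0.156,0.6,0,0,0,-1],[0.24,0.156,0.6,0,0,0,-1],[0.24,0.156,0.6,0,0,0,-1],[0.24,0.156,0.4,0,0,0,-1],[0,0,0.1,0,0,0,-1],[0,0,0,0,0,0,-1],[0,0,0,0,0,0,-1],[0,0,0,0,0,0,-1]]'
python3 - <<'E'
from h import *
st(); c,p,W=shot("wrist","w19"); P=W.reshape(-1,3)
th=np.radians(16.7); ex=np.array([np.cos(th),np.sin(th)]); ey=np.array([-ex[1],ex[0]])
e=bot.get_obs()['eef_pos']
L=np.c_[(P[:,:2]-e[:2])@ex,(P[:,:2]-e[:2])@ey,P[:,2]]
m=(abs(L[:,0])<.036)&(abs(L[:,1])<.04)&(L[:,2]>.1)&(L[:,2]<.15); Q=L[m]
T=Q[(Q[:,2]>.131)]; print("post top rel TCP",len(T),np.percentile(T,[1,99],axis=0)); T=Q[Q[:,0]<-.016]; print("trig",len(T),np.percentile(T,[1,99],axis=0) if len(T) else 0)
plan((.625,-.098,.097),16.7,8,1)
E
```

```text
clock: 31.45
eef_pos: [0.6251, -0.0977, 0.1738]
tool_rot: [0.989, 0.145, 0.001, 0.001]
ft_force: [-0.3, -0.3, -0.5]
grip_width: 0.0855
t 31.45 pos [ 0.6251 -0.0977  0.1738] yaw 16.68 zax [ 3.e-03 -6.e-04 -1.e+00] F [-0.3 -0.3 -0.5] w 0.0855
post top rel TCP 1438 [[-0.00542949 -0.01591192  0.1311801 ]
 [ 0.01682694  0.01539251  0.13609752]]
trig 820 [[-0.03400788 -0.01136037  0.10091194]
 [-0.01954652  0.01140162  0.12924074]]
yaw0 16.7 dyaw 0.0 rot/row [ 0.0004 -0.0009 -0.0001] deg/row 0.18
[-0.002,0.001,0.384,0.0004,-0.0009,-0.0001,g]
[-0.001,0.002,0.384,0.0000,0.0000,0.0000,g]
[-0.001,0.002,0.384,0.0000,0.0000,0.0000,g]
[-0.001,0.002,0.384,0.0000,0.0000,0.0000,g]
[-0.001,0.002,0.384,0.0000,0.0000,0.0000,g]
[-0.001,0.002,0.384,0.0000,0.0000,0.0000,g]
[-0.001,0.002,0.384,0.0000,0.0000,0.0000,g]
[-0.001,0.002,0.384,0.0000,0.0000,0.0000,g]
```

View pics/w19.png

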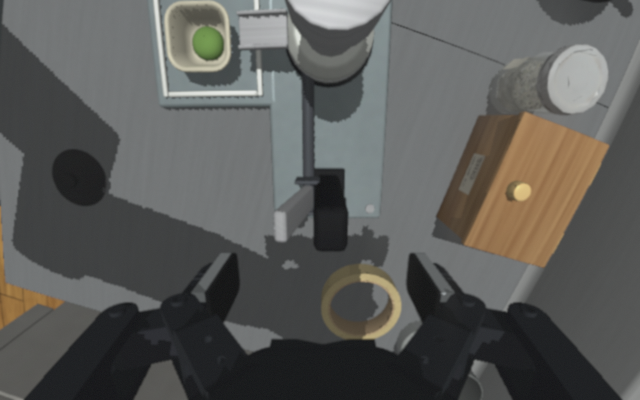

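Post top is at -5.4..+16.8 mm from the TCP (expected -6..+18) and the blade top at -34, so the hand is well centred. Descending around the grip.

```bash
python3 -m inch '[[0,0,0.3,0,0,0,-1],[0,0,0.5,0,0,0,-1],[0,0,0.5,0,0,0,-1],[0,0,0.5,0,0,0,-1],[0,0,0.5,0,0,0,-1],[0,0,0.5,0,0,0,-1],[0,0,0.27,0,0,0,-1],[0,0,0,0,0,0,-1]]'
python3 - <<'E'
from h import *
st(); c,p,W=shot("wrist","w20")
E
```

```text
clock: 32.3
eef_pos: [0.6238, -0.0975, 0.0943]
tool_rot: [0.989, 0.145, -0.001, -0.0]
ft_force: [0.7, 0.3, -0.1]
grip_width: 0.0854
t 32.30 pos [ 0.6238 -0.0975  0.0943] yaw 16.67 zax [-1.5e-03  1.0e-04 -1.0e+00] F [ 0.7  0.3 -0.1] w 0.0854
```

View pics/w20.png

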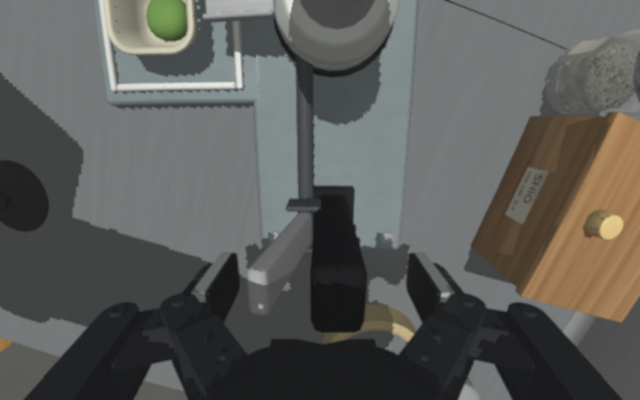

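Blade (260,280) and post (338,290) lie between the open fingers. Squeeze and hold.

```bash
python3 -m inch '[[0,0,-0.06,0,0,0,1],[0,0,0,0,0,0,1],[0,0,0,0,0,0,1],[0,0,0,0,0,0,1],[0,0,0,0,0,0,1],[0,0,0,0,0,0,1],[0,0,0,0,0,0,1],[0,0,0,0,0,0,1]]'
python3 -m inch '[[0,0,0,0,0,0,1],[0,0,0,0,0,0,1],[0,0,0,0,0,0,1],[0,0,0,0,0,0,1],[0,0,0,0,0,0,1],[0,0,0,0,0,0,1],[0,0,0,0,0,0,1],[0,0,0,0,0,0,1]]'
python3 - <<'E'
from h import *
st(); c,p,W=shot("wrist","w21")
E
```

```text
clock: 33.15
eef_pos: [0.6252, -0.098, 0.0995]
tool_rot: [0.989, 0.145, 0.001, 0.001]
ft_force: [-0.0, -0.8, 7.0]
grip_width: 0.034
clock: 33.95
eef_pos: [0.6252, -0.098, 0.0995]
tool_rot: [0.989, 0.145, 0.001, 0.001]
ft_force: [0.3, 1.0, 6.1]
grip_width: 0.0339
t 33.95 pos [ 0.6252 -0.098   0.0995] yaw 16.64 zax [ 0.0031 -0.0016 -1.    ] F [0.3 1.  6.1] w 0.0339
```

View pics/w21.png

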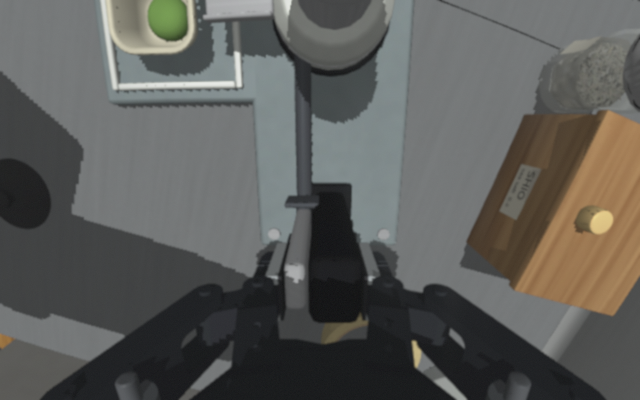

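The blade is upright against the post, at width 0.034. The gauge reads about 2 mm low throughout, so that's the expected 36 mm, fully squeezed. Release and retreat upward.

```bash
python3 -m inch '[[0,0,0,0,0,0,-1],[0,0,0,0,0,0,-1],[0,0,0,0,0,0,-1],[0,0,0,0,0,0,-1],[0,0,0,0,0,0,-1],[0,0,-0.3,0,0,0,-1],[0,0,-0.6,0,0,0,-1],[0,0,-1,0,0,0,-1]]'
python3 -m inch '[[0,0,-1,0,0,0,-1],[0,0,-1,0,0,0,-1],[0,0,-1,0,0,0,-1],[-0.4,0,-0.6,0,0,0,-1],[-0.6,0,0,0,0,0,-1],[-0.3,0,0,0,0,0,-1],[0,0,0,0,0,0,-1],[0,0,0,0,0,0,-1]]'
python3 - <<'E'
from fit import *
st();g=(.589,.043)
c,p,W=shot("wrist","w22"); P=W.reshape(-1,3)
th=np.radians(16.7); ex=np.array([np.cos(th),np.sin(th)]); ey=np.array([-ex[1],ex[0]])
e=np.array([.625,-.098])
L=np.c_[(P[:,:2]-e)@ex,(P[:,:2]-e)@ey,P[:,2]]
m=(abs(L[:,0])<.05)&(abs(L[:,1])<.04)&(L[:,2]>.1)&(L[:,2]<.15); T=L[m]; T=T[T[:,0]<-.016]; print("trig",len(T),np.percentile(T,[1,99],axis=0))
m=(np.hypot(P[:,0]-.48,P[:,1]-.01)<.045)&(P[:,2]>.037)&(P[:,2]<.046)&(P[:,0]<.52);Q=P[m];print("dish rim",cv2.minAreaRect(Q[:,:2].astype(np.float32)*1000),np.median(Q[:,2]))
for n in("scene","side"):
    c,p,W=shot(n,n+"22"); P=W.reshape(-1,3)
    m=(np.hypot(P[:,0]-.589,P[:,1]-.043)<.027)&(P[:,2]>.15)&(P[:,2]<.17); print(n,"ring",axis(n,.118,.158,.03,g,.04,W),"sleeve",axis(n,.068,.11,.022,g,.03,W),"top z",np.median(P[m][:,2]))
    cv2.imwrite(f"pics/{n}22c.png",cv2.resize(p[100:330,200:450],None,fx=2.4,fy=2.4,interpolation=3))
E
```

```text
clock: 34.8
eef_pos: [0.6239, -0.0973, 0.1446]
tool_rot: [0.989, 0.145, -0.001, -0.0]
ft_force: [0.6, -0.4, -0.2]
grip_width: 0.0856
clock: 35.6
eef_pos: [0.5932, -0.107, 0.2347]
tool_rot: [0.989, 0.145, 0.0, 0.0]
ft_force: [0.4, 0.6, 0.1]
grip_width: 0.0853
t 35.60 pos [ 0.5932 -0.107   0.2347] yaw 16.66 zax [ 9.e-04 -1.e-04 -1.e+00] F [0.4 0.6 0.1] w 0.0853
trig 412 [[-0.03402736 -0.01150664  0.10096452]
 [-0.01941439  0.01162208  0.12942791]]
dish rim ((486.30206298828125, 9.379749298095703), (70.30846405029297, 58.1080322265625), 13.351776123046875) 0.041251127715628805
scene ring (array([0.59  , 0.0434]), 'res 0.0015', 359) sleeve (array([0.5896, 0.042 ]), 'res 0.0006', 133) top z 0.1580358461353164
side ring (array([0.5897, 0.0452]), 'res 0.0010', 284) sleeve (array([0.589 , 0.0445]), 'res 0.0008', 167) top z 0.15946086034712012
```

View pics/w22.png

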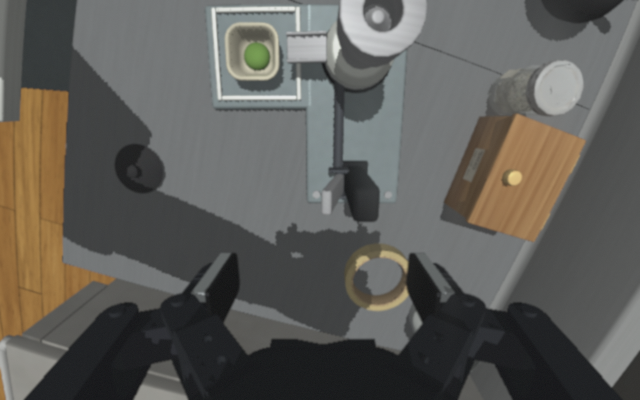

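View pics/side22c.png

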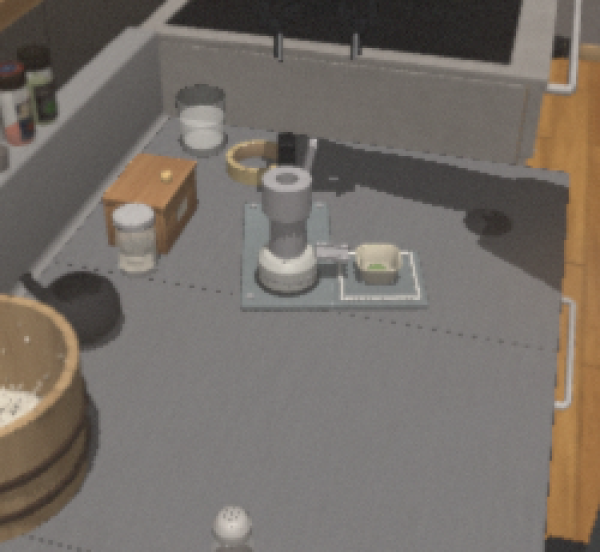

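The dish is in the tray (252,52). The ring and sleeve are stacked on the shaft, the trigger blade is back to its free position (-34 mm as before), and nothing else has moved. Handing in.

```bash
python3 - <<'E'
from workcell import bot
print(bot.job_done())
E
```

```text
the job is handed in; nothing more can be done
None
```

The mill is set up and the job is handed in at about 36 s of the 72 s allowed; no verdict is reported. I stood the dish in the tray, lowered the sleeve and then the ring onto the shaft, squeezed the trigger for over half a second, let it go and backed the hand away.

My last checks:
- **Dish:** it stands upright in the tray, rim at about 0.041 m. By eye it is within a few millimetres of the tray's middle. The final rim fit came out too long (70 x 58 mm), so I did not use it for centring; an earlier fit had the same problem.
- **Sleeve:** its top measured 0.1145 m (0.115 expected) just after release. It was within about 1 mm of the shaft axis.
- **Ring:** its top read 0.158–0.159 m in the two fixed cameras (0.160 expected). Its axis is within about 1.5 mm of the sleeve's.
- **Lowering:** both parts touched down at 6–7 N at the expected heights, with no drop seen.
- **Trigger:** when squeezed, the blade stood upright against the post. The gripper read 34 mm, which matches the expected 36 mm because it read about 2 mm low on the sleeve and ring too. After release the blade was back at its starting position.
- **Camera disagreement:** the two fixed cameras differ by about 2 mm in y, so I aligned the parts by comparing them within the same picture.
- **Other things on the worktop:** none look moved in the last pictures, but I did not measure them again.

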